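# Stow the eggs in the rack and latch the keeper

### The arm

A 6-joint arm with a two-finger parallel gripper is mounted at the origin on a cart in front of the work surface, level with it; the furniture and walls round the work are solid. World frame = base frame: x ahead of the robot, y to its left, z up, the work surface at z = 0. Lengths are in m, angles in degrees, forces in N, time in s.
With the tool pointing down it reaches from about 0.3 to 0.75 m from the base axis. Payload 8.5 kg.
Tool frame: the origin (TCP) lies on the centre line of the jaws, within the pads' length; the fingertips stand 17 mm ahead of it and the grasp point (between the pads) lies 2 mm behind it (env.tip_extent is the distance from the TCP to the fingertips, in m); z points along the fingers, y is the direction in which the jaws open and shut (so a half turn about z gives the same grasp; the last joint's range is limited). The gripper opens to 85 mm and grips with 20 to 120 N. Pads are 22 mm wide; open, the fingers measure 114 mm over their backs; the gripper's body (76 mm by 85 mm) begins 54 mm behind the grasp point. The pads swing forward as they close: fully open they stand 13 mm farther back than shut.
Start: joints at [54.7, 21.807, 74.336, -0, 83.858, -12.336], TCP at [0.215, 0.506, 0.248] pointing down, gripper open.
Joint ranges: [-178.18, 178.18], [-50.72, 133.34], [12.68, 142.11], [-81.47, 261.47], [9.98, 163.14], [-165.26, 165.26]. Speed limits (degrees/s): [136.94, 136.94, 180, 180, 180, 180].

### API

Orientations are given as a 3x3 rotation matrix whose columns are the frame's x, y, z axes.
In Python, from rig import telemetry, get_image, camera_params, close_job, env gives the robot as it stands.
- The arm moves only by the tool apply_moves, never from a script. Its argument "motion" is a list of rows, each an object of numbers: "tx", "ty", "tz": the shift along the tool's x, y, z in cm; "turn": the turn about the tool's z in degrees; "jaw": the gripper's target within -1 to 1 (fully open at 1, half-way at 0, shut at -1). In form: [{"tx": .., "ty": .., "tz": .., "turn": .., "jaw": ..}, ...]. A call has 1 to 5 rows; each row is the pose to reach, as a shift and turn from the pose measured when the call began, along the tool's axes at that moment; what a row does not reach only later rows make up. A row lasts 1/12 s, in which the tool goes at most 41.7 mm and 7.16 degrees, less where a joint would pass 70% of its speed; a pose out of reach is approached as far as the arm can. A call with a gripper value outside its range is refused whole. The fingers move at their own pace and stop on an object; "squeeze" is the grip in N (left out, the last holds). Time passes only in rows, so rows that repeat a pose let the fingers close. It gives the time, the measured TCP pose, the force and the opening at its end, in the units of the state.
- telemetry.observe(): the state, without advancing time (a new reading comes with each control period).
- get_image(name): name is "scene" or "top"; returns (picture, depth): 400x640x3 uint8, red, green, blue; 400x640 float32, m along the optical axis (not along the pixel's ray), 0 where there is no reading.
- camera_params(name): a dict with "fx", "fy", "cx", "cy" (pixels), "D" ([k1, k2, p1, p2, k3] as OpenCV has them; the pictures are not rectified), "rvec" (rotation vector, rad) and "tvec" (3), from world to camera coordinates, as OpenCV has them. Camera axes: x right, y down, z forward; pixel columns grow to the right and rows downward; lengths in m; the calibration is good to about 2 mm. A picture is of the moment at which its call begins. camera_params takes no time and is no camera call.
- close_job(): hands the job in, once; it reports no verdict.
The state is a dict: "time_s": time; "q": joint angles; "qvel": joint speeds; "joint_efforts": joint torques, N m; "position": TCP position; "tool_rot": TCP orientation; "ft_force": force on the tool from outside, world axes, zero at the start; "wrist_torque": the same for the moment, N m; "grip_width": finger opening in m.
Only numpy, scipy, OpenCV 4.12 (cv2) and the standard library are available. Lean on these libraries where they do the work, as an engineer would, in place of code of your own. Each camera call takes 0.05 s, during which the arm holds its last target. There are 200 camera calls.

### The job

Put the eggs from the shallow tray away in the wooden egg rack: swing the keeper bar well aside, by sixty degrees or more, by pushing it near its free end, lay every egg that is there gently on its side in a hollow of its own, then swing the bar fully back over the row and tip the brass latch over until it rests in its catch on the bar. The eggs are fragile, so handle them softly without dropping, squeezing or pressing them, put back any egg that gets knocked away, and do not push the other things on the worktop about.

Things in the scene. Friction and masses are not known exactly. Their poses are not given: they have to be found in the camera images.
- rack: fixed wooden egg rack, 100 x 390 mm; origin on the worktop near its middle; x across, y along the row. Base board 12 mm high; on it a rail 40 mm wide, top at 30 mm, with four oval cork hollows 60 mm apart along y, 6 mm deep; 30 mm either side of each a ridge 3 mm thick, top at 39 mm, and two stubs 18 mm long, top at 58 mm, x = 17 to 26 mm on both sides (gap 42 mm for fingers). End posts 42 mm wide, 78 mm high, at y = -178 to -133 mm (pin) and 146 to 198 mm (latch).
- tray: square shallow wooden tray, fixed, 266 x 266 mm, in which the eggs lie at first; origin under its middle; floor 4 mm and rim 15 mm above the worktop, rim 8 mm thick; axes along its sides.
- hollow0 (a point): where the centre of an egg lies when it is fully seated in hollow 0: 45 mm above the worktop, on the rack's centre line at y = -75 mm of the rack. Axes as the rack's.
- hollow1 (a point): where the centre of an egg lies when it is fully seated in hollow 1: 45 mm above the worktop, on the rack's centre line at y = -15 mm of the rack. Axes as the rack's.
- hollow2 (a point): where the centre of an egg lies when it is fully seated in hollow 2: 45 mm above the worktop, on the rack's centre line at y = 45 mm of the rack. Axes as the rack's.
- hollow3 (a point): where the centre of an egg lies when it is fully seated in hollow 3: 45 mm above the worktop, on the rack's centre line at y = 105 mm of the rack. Axes as the rack's.
- egg0: white hen's egg on its side, 54 x 44 x 44 mm, about 60 g, breakable; origin: its centre; x: long axis (it may have rolled, so y and z point anywhere across it). Some of the eggs are absent. It rolls easily. Fits a hollow with the long axis along the row, either way round. A grip of 20 to 25 N a finger is safe, 50 N is not; set it down with less than 20 N.
- egg1: white hen's egg on its side, 54 x 44 x 44 mm, about 60 g, breakable; origin: its centre; x: long axis (it may have rolled, so y and z point anywhere across it). Some of the eggs are absent. It rolls easily. Fits a hollow with the long axis along the row, either way round. A grip of 20 to 25 N a finger is safe, 50 N is not; set it down with less than 20 N.
- egg2: white hen's egg on its side, 54 x 44 x 44 mm, about 60 g, breakable; origin: its centre; x: long axis (it may have rolled, so y and z point anywhere across it). Some of the eggs are absent. It rolls easily. Fits a hollow with the long axis along the row, either way round. A grip of 20 to 25 N a finger is safe, 50 N is not; set it down with less than 20 N.
- egg3: white hen's egg on its side, 54 x 44 x 44 mm, about 60 g, breakable; origin: its centre; x: long axis (it may have rolled, so y and z point anywhere across it). Some of the eggs are absent. It rolls easily. Fits a hollow with the long axis along the row, either way round. A grip of 20 to 25 N a finger is safe, 50 N is not; set it down with less than 20 N.
- egg4: white hen's egg on its side, 54 x 44 x 44 mm, about 60 g, breakable; origin: its centre; x: long axis (it may have rolled, so y and z point anywhere across it). Some of the eggs are absent. It rolls easily. Fits a hollow with the long axis along the row, either way round. A grip of 20 to 25 N a finger is safe, 50 N is not; set it down with less than 20 N.
- keeper (a joint): angle of the keeper bar about its upright pin: 0 = closed over the row, at its stop; grows as the free end swings to the rack's +x side; 1.4 = open stop. Stays where left (0.4 N at the knob moves it). Wooden slat 36 mm wide, 10 mm thick, underside 78 mm and top 88 mm above the worktop, 320 mm from pin to free end; it passes 11 mm over seated eggs.
- keeper_pin (a point): top of the bar on its pin's axis (88 mm above the worktop), the centre of its swing
- keeper_knob (a point): middle of the upright round wooden knob on the bar, 215 mm from the pin, 24 mm across, 32 mm high from the bar's top: 88 to 120 mm above the worktop; this point is 104 mm above the worktop. Its y axis points along the bar from the pin to the free end.
- latch (a joint): angle of the brass latch arm about its level hinge (along the rack's x): 0 = closed, level on top of the closed bar between two brass cheeks, at its stop; pi/2 = upright; grows as the tip swings outward, away from the bar; 2.05 = outer stop, where it leans at first. Moves almost freely: past upright it falls over by its own weight.
- latch_hinge (a point): middle of the latch's hinge, 95 mm above the worktop at y = 185 mm of the rack
- latch_tip (a point): centre of the 13 mm ball at the end of the latch arm, 61 mm from the hinge and 4 mm off the arm's line (upward when closed, 11 mm above the bar's top); the arm is a rod 7 mm thick
- garlic: bulb of garlic, 48 x 50 x 51 mm, loose bystander; origin under its centre
- onion: onion, 73 x 75 x 77 mm, loose bystander; origin under its centre
- tea_light: tea light in a metal cup, 38 mm across, 15 mm high, loose bystander; origin under its centre
- tape_roll: black roll of tape lying flat, 62 mm across, 19 mm high, loose bystander; origin under its centre

How it is judged (in metres and radians):
On the way, in this order (a step that is already met when the one before it is completed fails the run):
1. the keeper bar is swung aside, open by more than 1 rad (value of joint keeper above 1 rad), for 0.2 s.
2. every egg present lies seated in a hollow, with the bar still aside ((distance between egg0 and hollow0 below 0.014 m or distance between egg0 and hollow1 below 0.014 m or distance between egg0 and hollow2 below 0.014 m or distance between egg0 and hollow3 below 0.014 m) and (distance between egg1 and hollow0 below 0.014 m or distance between egg1 and hollow1 below 0.014 m or distance between egg1 and hollow2 below 0.014 m or distance between egg1 and hollow3 below 0.014 m) and (distance between egg2 and hollow0 below 0.014 m or distance between egg2 and hollow1 below 0.014 m or distance between egg2 and hollow2 below 0.014 m or distance between egg2 and hollow3 below 0.014 m) and (distance between egg3 and hollow0 below 0.014 m or distance between egg3 and hollow1 below 0.014 m or distance between egg3 and hollow2 below 0.014 m or distance between egg3 and hollow3 below 0.014 m) and (distance between egg4 and hollow0 below 0.014 m or distance between egg4 and hollow1 below 0.014 m or distance between egg4 and hollow2 below 0.014 m or distance between egg4 and hollow3 below 0.014 m) and value of joint keeper above 0.6 rad), for 0.2 s.
3. the keeper bar is closed over the seated eggs, to less than 0.06 rad ((distance between egg0 and hollow0 below 0.014 m or distance between egg0 and hollow1 below 0.014 m or distance between egg0 and hollow2 below 0.014 m or distance between egg0 and hollow3 below 0.014 m) and (distance between egg1 and hollow0 below 0.014 m or distance between egg1 and hollow1 below 0.014 m or distance between egg1 and hollow2 below 0.014 m or distance between egg1 and hollow3 below 0.014 m) and (distance between egg2 and hollow0 below 0.014 m or distance between egg2 and hollow1 below 0.014 m or distance between egg2 and hollow2 below 0.014 m or distance between egg2 and hollow3 below 0.014 m) and (distance between egg3 and hollow0 below 0.014 m or distance between egg3 and hollow1 below 0.014 m or distance between egg3 and hollow2 below 0.014 m or distance between egg3 and hollow3 below 0.014 m) and (distance between egg4 and hollow0 below 0.014 m or distance between egg4 and hollow1 below 0.014 m or distance between egg4 and hollow2 below 0.014 m or distance between egg4 and hollow3 below 0.014 m) and value of joint keeper below 0.06 rad), for 0.2 s.
4. the latch is swung over and rests in its catch, at less than 0.08 rad (value of joint latch below 0.08 rad and value of joint keeper below 0.06 rad), for 0.2 s.
At the end, for the whole second after the job is handed in: Every egg present lies at rest in one of the four hollows with its centre within 14 mm of the fully seated place, the keeper bar is closed (less than 0.06 rad) and the latch rests in its catch (less than 0.08 rad) (all of step 4 and (distance between egg0 and hollow0 below 0.014 m or distance between egg0 and hollow1 below 0.014 m or distance between egg0 and hollow2 below 0.014 m or distance between egg0 and hollow3 below 0.014 m) and (distance between egg1 and hollow0 below 0.014 m or distance between egg1 and hollow1 below 0.014 m or distance between egg1 and hollow2 below 0.014 m or distance between egg1 and hollow3 below 0.014 m) and (distance between egg2 and hollow0 below 0.014 m or distance between egg2 and hollow1 below 0.014 m or distance between egg2 and hollow2 below 0.014 m or distance between egg2 and hollow3 below 0.014 m) and (distance between egg3 and hollow0 below 0.014 m or distance between egg3 and hollow1 below 0.014 m or distance between egg3 and hollow2 below 0.014 m or distance between egg3 and hollow3 below 0.014 m) and (distance between egg4 and hollow0 below 0.014 m or distance between egg4 and hollow1 below 0.014 m or distance between egg4 and hollow2 below 0.014 m or distance between egg4 and hollow3 below 0.014 m) and linear speed of each of egg0, egg1, egg2, egg3, egg4 below 0.03 m/s); the robot touches nothing.
It fails at once if the garlic, onion, tea light or tape roll is shoved more than 5 cm from its place (distance of any of garlic, onion, tea_light, tape_roll from where it was at the start of the episode above 0.05 m).
It fails at once if an egg is squeezed with more than 90 N in all by the fingers (contact force between the fingers and egg0 above 90 N or contact force between the fingers and egg1 above 90 N or contact force between the fingers and egg2 above 90 N or contact force between the fingers and egg3 above 90 N or contact force between the fingers and egg4 above 90 N).
It fails at once if an egg is pressed or dropped onto the rack with more than 25 N (contact force between rack and egg0 above 25 N or contact force between rack and egg1 above 25 N or contact force between rack and egg2 above 25 N or contact force between rack and egg3 above 25 N or contact force between rack and egg4 above 25 N).
It fails at once if an egg is dropped: out of the fingers with its centre more than 70 mm above the worktop (25 mm above its place in a hollow) ((height (world z) of egg0 above 0.07 m and contact force between the fingers and egg0 below 0.05 N) or (height (world z) of egg1 above 0.07 m and contact force between the fingers and egg1 below 0.05 N) or (height (world z) of egg2 above 0.07 m and contact force between the fingers and egg2 below 0.05 N) or (height (world z) of egg3 above 0.07 m and contact force between the fingers and egg3 below 0.05 N) or (height (world z) of egg4 above 0.07 m and contact force between the fingers and egg4 below 0.05 N)).
Of egg0, egg1, egg2, egg3, egg4 only 3 to 4 are there at a start; the rules pass over those that are not, and their reading is None.
At some moment in a run one of egg0, egg1, egg2, egg3, egg4 may be knocked a few centimetres aside while the robot is not near it.
It also fails if it takes over 210 s, if anything falls off the work surface, if the arm or the gripper's body presses on something with over 40 N, if the wrist force passes 120 N, or if a joint passes its speed limit or range.

## Working session

There is one attempt and no reset: what is moved stays moved. The work goes in short steps, Python scripts to look and compute and a tool call to move; the robot and the scene stay as the last step left them, time stands still between calls to the robot, and variables do not carry over. Pictures are saved under pics/ and viewed, about 12 in all and at most 16, crops included, and the job is handed in when it is done.

Besides the shell and the picture viewer there is one more tool, called after "Call:" as name(argument=value, ...), one argument or row to a line, values as JSON. apply_moves: Moves the arm, as the interface text tells. Its arguments: {"type":"object","properties":{"motion":{"type":"array"},"squeeze":{"type":"number"}},"required":["motion"]}

```bash
ls; mkdir -p pics; cat > h.py <<'E'
import numpy as np, cv2
from rig import telemetry, get_image, camera_params, close_job, env
def cam(n):
    c=camera_params(n); K=np.array([[c['fx'],0,c['cx']],[0,c['fy'],c['cy']],[0,0,1.]])
    return K,np.array(c['D'],float),cv2.Rodrigues(np.array(c['rvec'],float))[0],np.array(c['tvec'],float).ravel()
def ray(n,uv,z):
    K,D,R,t=cam(n); p=cv2.undistortPoints(np.array(uv,float).reshape(-1,1,2),K,D).reshape(-1,2)
    d=np.c_[p,np.ones(len(p))]@R; o=-R.T@t
    return o+d*((z-o[2])/d[:,2])[:,None]
def proj(n,P):
    K,D,R,t=cam(n); return cv2.projectPoints(np.array(P,float).reshape(-1,3),cv2.Rodrigues(R)[0],t,K,D)[0].reshape(-1,2)
def cloud(n,dep):
    K,D,R,t=cam(n); h,w=dep.shape; u,v=np.meshgrid(np.arange(w),np.arange(h))
    p=cv2.undistortPoints(np.stack([u,v],-1).reshape(-1,1,2).astype(float),K,D).reshape(-1,2)
    X=np.c_[p,np.ones(len(p))]*dep.reshape(-1,1); return ((X-t)@R).reshape(h,w,3)
def save(n,im): cv2.imwrite('pics/'+n+'.png',cv2.cvtColor(im,cv2.COLOR_RGB2BGR))
E
python3 - <<'E'
from h import *
for n in('top','scene'):
    im,d=get_image(n); save(n+'0',im); np.save('pics/%s0.npy'%n,d)
    K,D,R,t=cam(n); print(n,K[0,0],-R.T@t,R[2],D)
s=telemetry.observe(); print(s)
E
```

```text
pics
top 403.39480142766763 [0.37231748 0.11592067 1.17268627] [ 0.17422749 -0.01343765 -0.98461374] [-0.05433335  0.          0.          0.          0.        ]
scene 495.1335142733263 [-0.11436698 -0.42342656  1.52927402] [ 0.41279506  0.32367674 -0.8513716 ] [-0.00892531  0.          0.          0.          0.        ]
{'time_s': 0.1, 'q': array([ 5.46995404e+01,  2.18373638e+01,  7.43779328e+01,  8.08047789e-04,
        8.38576881e+01, -1.23347449e+01]), 'qvel': array([ 0.00341534, -0.08546191, -0.16637242,  0.02859944,  0.01092318,
       -0.02629958]), 'joint_efforts': array([ 4.63902194e-03, -4.49218404e+01, -2.31657869e+01, -9.41959411e-05,
        3.65053536e-03,  3.50440146e-06]), 'position': array([0.21445354, 0.50621926, 0.2477859 ]), 'tool_rot': array([[-9.20737799e-01,  3.90181171e-01, -7.47540689e-04],
       [ 3.90181782e-01,  9.20737266e-01, -1.03150617e-03],
       [ 2.85814284e-04, -1.24142348e-03, -9.99999189e-01]]), 'ft_force': array([-0.35648505, -0.32685592, -0.18487918]), 'wrist_torque': array([-0.03046866, -0.0836965 , -0.00266994]), 'grip_width': 0.08536734865071881}
```

View pics/top0.png

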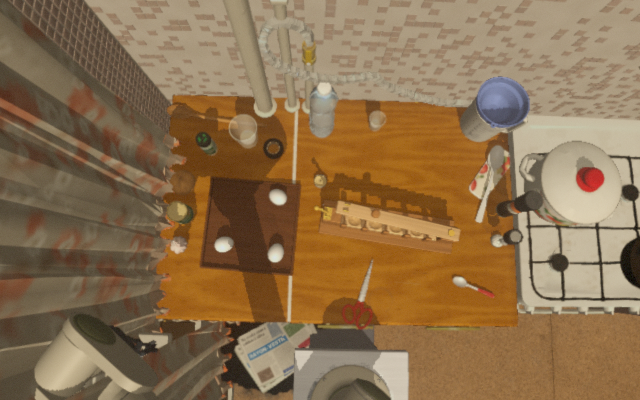

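View pics/scene0.png

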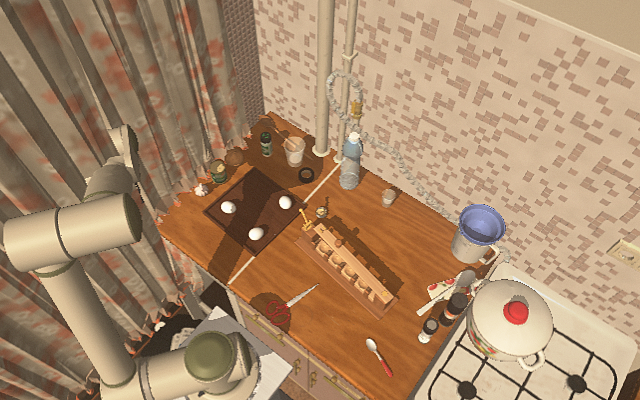

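```bash
python3 - <<'E'
from h import *
im=cv2.cvtColor(cv2.imread('pics/top0.png'),cv2.COLOR_BGR2RGB); d=np.load('pics/top0.npy')
X=cloud('top',d)
save('c1',cv2.resize(im[160:270,300:480],None,fx=4.4,fy=4.4,interpolation=cv2.INTER_CUBIC))
hsv=cv2.cvtColor(im,cv2.COLOR_RGB2HSV)
m=((hsv[...,1]<70)&(hsv[...,2]>120)).astype(np.uint8); m[:, :200]=0;m[:,300:]=0;m[:175]=0;m[275:]=0
n,l,s,c=cv2.connectedComponentsWithStats(m)
for i in range(1,n):
    if s[i,4]>40: print(c[i],s[i],ray('top',[c[i]],.026), np.max(X[l==i][:,2]))
for z0,z1 in((.083,.093),(.07,.085),(.022,.033),(.10,.13)):
    q=(X[...,2]>z0)&(X[...,2]<z1); q[:, :300]=0;q[:,465:]=0;q[:160]=0;q[260:]=0
    P=X[q]; 
    if len(P)>5:
        r=cv2.minAreaRect(P[:,:2].astype(np.float32)*1000); print(z0,len(P),r,cv2.boxPoints(r).round().tolist())
E
```

```text
[277.51173709 196.6713615 ] [269 189  18  16 213] [[0.57475104 0.22050859 0.026     ]] 1.1726862729264693
[223.28959276 244.06334842] [215 237  18  15 221] [[0.43426499 0.36795085 0.026     ]] 1.1726862729264693
[275.27631579 253.00877193] [268 244  16  19 228] [[0.41342827 0.2198758  0.026     ]] 1.1726862729264693
0.083 1528 ((510.31884765625, -101.91407775878906), (371.1677551269531, 54.8272590637207), 81.31304168701172) [[455.0, -281.0], [509.0, -290.0], [565.0, 77.0], [511.0, 86.0]]
0.07 348 ((508.4570007324219, -97.55540466308594), (375.5721130371094, 58.5090217590332), 82.15791320800781) [[454.0, -280.0], [512.0, -288.0], [563.0, 84.0], [505.0, 92.0]]
0.022 615 ((489.6571350097656, -88.51820373535156), (352.2001647949219, 36.86030960083008), 80.18096160888672) [[441.0, -259.0], [478.0, -265.0], [538.0, 82.0], [502.0, 88.0]]
0.1 105 ((521.8973388671875, 14.901054382324219), (152.252197265625, 26.96824836730957), 88.29865264892578) [[506.0, -61.0], [533.0, -62.0], [538.0, 91.0], [511.0, 91.0]]
```

View pics/c1.png

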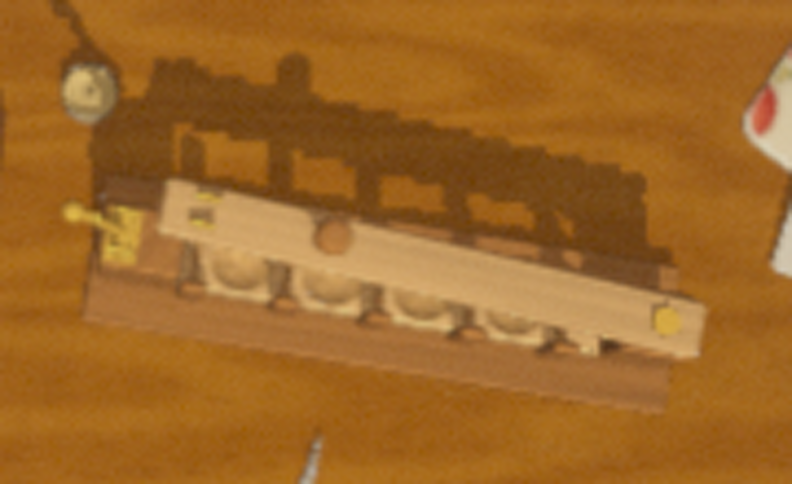

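```bash
python3 - <<'E'
from h import *
f=lambda p:[(p[0]+.5)/4.4+299.5,(p[1]+.5)/4.4+159.5]
def w(n,p,z): r=ray('top',[f(p)],z)[0]; print(n,(r*1000).round(1)); return r[:2]
a=w('baseL',(85,320),.012); b=w('baseR',(663,410),.012)
pin=w('pin',(666,320),.088); e1=w('end corner1',(170,180),.088); e2=w('end corner2',(163,230),.088)
k=w('knob top',(333,232),.120); w('hinge',(120,238),.098); w('tip',(72,212),.149); w('tealight',(88,92),.015); w('corner pinend',(705,305),.088)
yh=(a-b)/np.linalg.norm(a-b); xh=np.array([yh[1],-yh[0]])
print('rack yaw',np.degrees(np.arctan2(-yh[0],yh[1])),np.linalg.norm(a-b))
o1=(a+b)/2+.05*xh; print('origin from base',o1,'pin in rack',(pin-o1)@xh,(pin-o1)@yh)
bd=(e1+e2)/2-pin; print(np.linalg.norm(bd),'bar ang deg',np.degrees(np.arctan2(bd@xh,bd@yh)), np.linalg.norm(k-pin))
im=cv2.cvtColor(cv2.imread('pics/top0.png'),cv2.COLOR_BGR2RGB); hsv=cv2.cvtColor(im,cv2.COLOR_RGB2HSV)
for p in((233,268),(330,295),(420,312),(515,325)): 
    r=ray('top',[f(p)],.027)[0][:2]-o1; print('hollow?',r@xh,r@yh)
for p in((377,118),(320,110),(487,175)): print(p,ray('top',[p],.05))
E
```

```text
baseL [476.4  98.2  12. ]
baseR [ 427.1 -282.9   12. ]
pin [ 478.9 -260.2   88. ]
end corner1 [557.9  48.9  88. ]
end corner2 [526.5  52.6  88. ]
knob top [523.6 -47.7 120. ]
hinge [519.4  79.4  98. ]
tip [526.9 109.5 149. ]
tealight [628.4 100.2  15. ]
corner pinend [ 488.8 -285.1   88. ]
rack yaw -7.379535206597447 0.3842478181570856
origin from base [ 0.50132303 -0.09877121] pin in rack -0.001514460873229969 -0.1629432368681524
0.31730196074870126 bar ang deg 4.133097514118161 0.21707848439952723
hollow? -0.0029737100529591324 0.10228277143496213
hollow? -0.010626663150633405 0.037372913856122965
hollow? -0.012533731456565191 -0.022174828499825334
hollow? -0.011368299981687698 -0.0847852888027612
(377, 118) [[ 0.81432095 -0.06359755  0.05      ]]
(320, 110) [[0.83344193 0.10494353 0.05      ]]
(487, 175) [[ 0.65207697 -0.38527019  0.05      ]]
```

```bash
cat >> h.py <<'E'
O=np.array([.5013,-.0988]); YAW=-7.4
def rk(x,y):
    c,s=np.cos(np.radians(YAW)),np.sin(np.radians(YAW)); return O+np.array([c*x-s*y,s*x+c*y])/1000
def plan(wps):
    """wps: (x,y,z,phi|None) m/deg; prints per-leg tool-frame shift (cm), turn, rows needed; chained"""
    s=telemetry.observe(); p=s['position']; R=s['tool_rot']; ph=np.degrees(np.arctan2(R[1,1],R[0,1]))
    print('now',p.round(4),'phi',ph.round(1),'F',s['ft_force'].round(1),'w',round(s['grip_width'],4),'t',s['time_s'],'q6',s['q'][5].round(0))
    for x,y,z,f in wps:
        f=ph if f is None else f; d=(R.T@(np.array([x,y,z])-p))*100; t=-(f-ph)
        print('t %.2f %.2f %.2f turn %.1f rows %.1f'%(*d,t,max(np.linalg.norm(d)/4.17,abs(t)/7.16)))
        p=np.array([x,y,z]); c,q=np.cos(np.radians(f)),np.sin(np.radians(f)); ph=f
        R=np.array([[q,c,0],[-c,q,0],[0,0,-1]])
E
python3 - <<'E'
from h import *
a=rk(-50,105)
plan([(.28,.33,.25,35),(.36,.18,.25,0),(.45,.03,.25,-7.4),(*a,.15,-7.4),(*a,.089,-7.4)])
E
```

```text
now [0.2145 0.5062 0.2478] phi 67.0 F [-0.4 -0.3 -0.2] w 0.0854 t 0.1 q6 -12.0
t -12.91 -13.67 -0.21 turn 32.0 rows 4.5
t 16.88 -2.05 0.00 turn 35.0 rows 4.9
t 15.00 9.00 0.00 turn 7.4 rows 4.2
t 1.61 1.75 10.00 turn -0.0 rows 2.5
t 0.00 0.00 6.10 turn -0.0 rows 1.5
```

```bash
sed -i 's/\[\[q,c,0\],\[-c,q,0\]/[[-q,c,0],[c,q,0]/' h.py
```

Call:
apply_moves(
  motion=[
    {"tx": -12.9,"ty": -13.7,"tz": 0,"turn": 32,"jaw": -1},
    {"tx": -12.9,"ty": -13.7,"tz": 0,"turn": 32,"jaw": -1},
    {"tx": -12.9,"ty": -13.7,"tz": 0,"turn": 32,"jaw": -1},
    {"tx": -12.9,"ty": -13.7,"tz": 0,"turn": 32,"jaw": -1},
    {"tx": -12.9,"ty": -13.7,"tz": 0,"turn": 32,"jaw": -1},
  ],
)

```text
time_s: 0.52
position: [0.2801, 0.3267, 0.2477]
tool_rot: [[-0.568, 0.823, -0.001], [0.823, 0.568, -0.002], [-0.001, -0.002, -1.0]]
ft_force: [0.3, 0.4, 0.8]
grip_width: 0.0258
```

```bash
python3 - <<'E'
from h import *
a=rk(-50,105)
plan([(.36,.18,.25,0),(.45,.03,.25,-7.4),(*a,.15,-7.4),(*a,.089,-7.4)])
E
```

```text
now [0.2801 0.3267 0.2477] phi 34.6 F [0.3 0.4 0.8] w 0.0258 t 0.5167 q6 -1.0
t -16.61 -1.75 -0.21 turn 34.6 rows 4.8
t -15.00 9.00 0.00 turn 7.4 rows 4.2
t -1.61 1.75 10.00 turn -0.0 rows 2.5
t 0.00 0.00 6.10 turn -0.0 rows 1.5
```

Call:
apply_moves(
  motion=[
    {"tx": -16.6,"ty": -1.75,"tz": 0,"turn": 34.6,"jaw": -1},
    {"tx": -16.6,"ty": -1.75,"tz": 0,"turn": 34.6,"jaw": -1},
    {"tx": -16.6,"ty": -1.75,"tz": 0,"turn": 34.6,"jaw": -1},
    {"tx": -16.6,"ty": -1.75,"tz": 0,"turn": 34.6,"jaw": -1},
    {"tx": -16.6,"ty": -1.75,"tz": 0,"turn": 34.6,"jaw": -1},
  ],
)

```text
time_s: 0.93
position: [0.3626, 0.1753, 0.2478]
tool_rot: [[0.013, 1.0, -0.001], [1.0, -0.013, -0.004], [-0.004, -0.001, -1.0]]
ft_force: [0.1, 0.5, 0.3]
grip_width: 0.0001
```

Call:
apply_moves(
  motion=[
    {"tx": -15,"ty": 9,"tz": 0,"turn": 7.4,"jaw": -1},
    {"tx": -15,"ty": 9,"tz": 0,"turn": 7.4,"jaw": -1},
    {"tx": -15,"ty": 9,"tz": 0,"turn": 7.4,"jaw": -1},
    {"tx": -15,"ty": 9,"tz": 0,"turn": 7.4,"jaw": -1},
    {"tx": -15,"ty": 9,"tz": 0,"turn": 7.4,"jaw": -1},
  ],
)

```text
time_s: 1.35
position: [0.4526, 0.02, 0.2479]
tool_rot: [[0.145, 0.989, -0.0], [0.989, -0.145, -0.005], [-0.005, 0.0, -1.0]]
ft_force: [0.1, -0.3, 0.6]
grip_width: -0.0001
```

```bash
python3 - <<'E'
from h import *
a=rk(-50,105)
plan([(*a,.15,-7.4),(*a,.09,-7.4)])
# push waypoints: contact finger centre, bar direction angle th, offset -34mm from bar centre line
pin=np.array([0,-161.])
W=[]
for deg,r in((4,266),(15,268),(30,266),(45,258),(60,248),(70,235)):
    t=np.radians(deg); c=pin+r*np.array([np.sin(t),np.cos(t)])+(18+14.5)*np.array([-np.cos(t),np.sin(t)])
    W.append((*rk(*c),.09,-7.4)); print(deg,rk(*c).round(3),np.hypot(*rk(*c)).round(3))
s=W[0]
for i in range(1,6):
    d=(np.array(W[i][:2])-a); R=np.radians(-7.4)
    y=np.array([np.cos(R),np.sin(R)]); x=np.array([-np.sin(R),np.cos(R)])
    print('from a: tx %.1f ty %.1f'%(d@x*100,d@y*100))
E
```

```text
now [0.4526 0.02   0.2479] phi -8.3 F [ 0.1 -0.3  0.6] w -0.0001 t 1.35 q6 -4.0
t -0.59 1.37 9.79 turn -0.9 rows 2.4
t 0.00 0.00 6.00 turn -0.0 rows 1.4
4 [0.501 0.009] 0.501
15 [0.553 0.002] 0.553
30 [ 0.616 -0.027] 0.617
45 [ 0.665 -0.075] 0.669
60 [ 0.697 -0.133] 0.71
70 [ 0.703 -0.175] 0.724
from a: tx 0.1 ty 8.8
from a: tx -1.9 ty 15.5
from a: tx -6.1 ty 20.9
from a: tx -11.4 ty 24.9
from a: tx -15.5 ty 26.0
```

Call:
apply_moves(
  motion=[
    {"tx": -0.6,"ty": 1.4,"tz": 9.8,"turn": -0.9,"jaw": -1},
    {"tx": -0.6,"ty": 1.4,"tz": 9.8,"turn": -0.9,"jaw": -1},
    {"tx": -0.6,"ty": 1.4,"tz": 15.8,"turn": -0.9,"jaw": -1},
    {"tx": -0.6,"ty": 1.4,"tz": 15.8,"turn": -0.9,"jaw": -1},
    {"tx": -0.6,"ty": 1.4,"tz": 15.8,"turn": -0.9,"jaw": -1},
  ],
)

```text
time_s: 1.77
position: [0.4625, 0.0119, 0.0848]
tool_rot: [[0.13, 0.991, -0.012], [0.991, -0.13, -0.002], [-0.004, -0.011, -1.0]]
ft_force: [-1.5, 1.0, -1.4]
grip_width: -0.0001
```

Call:
apply_moves(
  motion=[
    {"tx": 0,"ty": 2,"tz": 0,"turn": 0,"jaw": -1},
    {"tx": 0,"ty": 4,"tz": 0,"turn": 0,"jaw": -1},
    {"tx": 0,"ty": 5.5,"tz": 0,"turn": 0,"jaw": -1},
    {"tx": 0,"ty": 7.2,"tz": 0,"turn": 0,"jaw": -1},
    {"tx": 0.1,"ty": 8.8,"tz": 0,"turn": 0,"jaw": -1},
  ],
)

```text
time_s: 2.18
position: [0.5511, 0.0015, 0.086]
tool_rot: [[0.13, 0.991, -0.01], [0.992, -0.13, -0.002], [-0.004, -0.01, -1.0]]
ft_force: [-0.8, -0.7, -0.0]
grip_width: -0.0002
```

Call:
apply_moves(
  motion=[
    {"tx": -0.5,"ty": 2,"tz": 0,"turn": 0,"jaw": -1},
    {"tx": -1.1,"ty": 4,"tz": 0,"turn": 0,"jaw": -1},
    {"tx": -1.8,"ty": 6.2,"tz": 0,"turn": 0,"jaw": -1},
    {"tx": -3,"ty": 8,"tz": 0,"turn": 0,"jaw": -1},
    {"tx": -4.2,"ty": 9.8,"tz": 0,"turn": 0,"jaw": -1},
  ],
)

```text
time_s: 2.6
position: [0.6441, -0.0528, 0.0877]
tool_rot: [[0.129, 0.992, -0.008], [0.992, -0.129, -0.003], [-0.004, -0.008, -1.0]]
ft_force: [-0.1, 1.3, -0.3]
grip_width: 0.0002
```

```bash
python3 - <<'E'
from h import *
plan([(.665,-.075,.09,-7.4),(.697,-.133,.09,-7.4),(.703,-.175,.09,-7.4)])
E
```

```text
now [ 0.6441 -0.0528  0.0877] phi -7.4 F [-0.1  1.3 -0.3] w 0.0002 t 2.6 q6 -8.0
t -1.93 2.36 -0.24 turn -0.0 rows 0.7
t -5.34 3.92 0.00 turn -0.0 rows 1.6
t -4.09 1.14 0.00 turn -0.0 rows 1.0
```

Call:
apply_moves(
  motion=[
    {"tx": -1.9,"ty": 2.4,"tz": 0,"turn": 0,"jaw": -1},
    {"tx": -4.5,"ty": 4.4,"tz": 0,"turn": 0,"jaw": -1},
    {"tx": -7.3,"ty": 6.3,"tz": 0,"turn": 0,"jaw": -1},
    {"tx": -9.4,"ty": 7,"tz": 0,"turn": 0,"jaw": -1},
    {"tx": -11.4,"ty": 7.4,"tz": 0,"turn": 0,"jaw": -1},
  ],
)

```text
time_s: 3.02
position: [0.7037, -0.1766, 0.09]
tool_rot: [[0.129, 0.992, -0.006], [0.992, -0.129, -0.003], [-0.004, -0.006, -1.0]]
ft_force: [0.3, 1.1, -0.5]
grip_width: 0.0002
```

Call:
apply_moves(
  motion=[
    {"tx": 0,"ty": 0,"tz": 0,"turn": 0,"jaw": -1},
    {"tx": 3,"ty": -1,"tz": 0,"turn": 0,"jaw": -1},
    {"tx": 3,"ty": -1,"tz": -4,"turn": 0,"jaw": -1},
    {"tx": 3,"ty": -2,"tz": -8,"turn": 0,"jaw": -1},
    {"tx": 3,"ty": -4,"tz": -12,"turn": 0,"jaw": -1},
  ],
)

```text
time_s: 3.43
position: [0.6701, -0.1398, 0.2108]
tool_rot: [[0.127, 0.992, -0.005], [0.992, -0.127, -0.004], [-0.004, -0.005, -1.0]]
ft_force: [0.0, -0.2, 0.8]
grip_width: 0.0002
```

```bash
python3 - <<'E'
from h import *
im,d=get_image('top'); save('top1',im); np.save('pics/top1.npy',d)
save('c2',cv2.resize(im[90:270,300:480],None,fx=3.3,fy=3.3,interpolation=cv2.INTER_CUBIC)); plan([])
E
```

```text
now [ 0.6694 -0.1401  0.2206] phi -7.3 F [ 1.8 -1.2  7.8] w 0.0004 t 3.4833 q6 -14.0
```

View pics/c2.png

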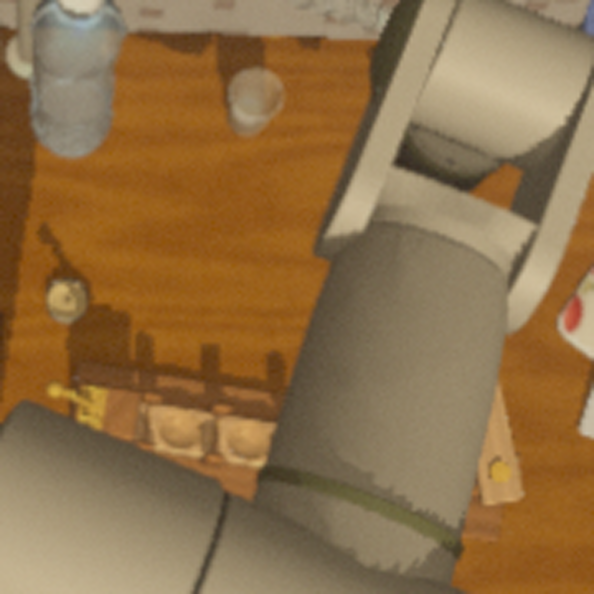

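```bash
cat >> h.py <<'E'
def eggs(n,im,box):
    hsv=cv2.cvtColor(im,cv2.COLOR_RGB2HSV); m=((hsv[...,1]<75)&(hsv[...,2]>95)).astype(np.uint8)
    z=np.zeros_like(m); x0,y0,x1,y1=box; z[y0:y1,x0:x1]=m[y0:y1,x0:x1]
    cs,_=cv2.findContours(z,cv2.RETR_EXTERNAL,cv2.CHAIN_APPROX_NONE); out=[]
    for c in cs:
        if cv2.contourArea(c)<60: continue
        W=ray(n,c.reshape(-1,2),.026)[:,:2]*1000
        (cx,cy),(a,b),ang=cv2.fitEllipse(W.astype(np.float32)); out.append((cx,cy,a,b,(ang+90)%180))
        print(n,'egg c(mm) %.1f %.1f axes %.1f %.1f long-axis deg %.0f'%out[-1],'px',c.reshape(-1,2).mean(0).round())
    return out
E
python3 - <<'E'
from h import *
eggs('top',cv2.imread('pics/top1.png')[...,::-1].copy(),(205,180,298,272))
im,_=get_image('scene'); save('scene1',im); eggs('scene',im,(208,170,300,255))
P=proj('top',[(.575,.2205,.026),(.434,.368,.026),(.413,.22,.026)]);print(P)
plan([(.55,.05,.22,None),(.575,.2205,.16,None)])
im=cv2.imread('pics/top0.png'); cv2.imwrite('pics/c3.png',cv2.resize(im[175:275,200:305],None,fx=5,fy=5,interpolation=cv2.INTER_CUBIC))
E
```

```text
top egg c(mm) 415.4 224.2 axes 29.2 53.0 long-axis deg 168 px [274. 252.]
top egg c(mm) 434.2 367.3 axes 40.9 51.2 long-axis deg 108 px [224. 244.]
top egg c(mm) 397.3 176.2 axes 42.0 118.5 long-axis deg 168 px [291. 255.]
top egg c(mm) 575.3 220.7 axes 40.8 50.6 long-axis deg 62 px [277. 196.]
scene egg c(mm) 414.8 220.7 axes 44.2 50.0 long-axis deg 157 px [256. 233.]
[[277.51849116 196.58652852]
 [223.26628464 244.15679571]
 [275.22570657 253.16045591]]
now [ 0.6704 -0.1404  0.2177] phi -7.3 F [-0.   0.6  0.2] w -0.0003 t 3.5333 q6 -14.0
t 17.34 -14.37 -0.47 turn -0.0 rows 5.4
t 17.23 0.30 6.00 turn -0.0 rows 4.4
```

View pics/c3.png

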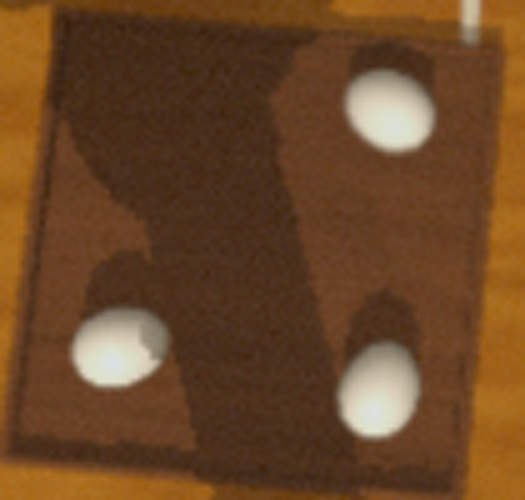

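```bash
python3 - <<'E'
from h import *
im=cv2.imread('pics/top0.png')[...,::-1].copy()
E=eggs('top',im,(205,180,298,272))
C=[(55,8),(500,43),(465,490),(8,455)]
W=ray('top',[[(u+.5)/5+199.5,(v+.5)/5+174.5] for u,v in C],.015)[:,:2]; print(W*1000)
c=W.mean(0); 
ex=(W[0]-W[3]+W[1]-W[2]); ex/=np.linalg.norm(ex); ey=np.array([-ex[1],ex[0]]); print('tray',c,np.degrees(np.arctan2(ex[1],ex[0])),np.linalg.norm(W[0]-W[1]),np.linalg.norm(W[0]-W[3]))
for e in E:
    d=np.array(e[:2])-c*1000; print('egg in tray',d@ex,d@ey)
E
```

```text
top egg c(mm) 413.8 219.7 axes 40.7 52.2 long-axis deg 161 px [276. 253.]
top egg c(mm) 434.5 367.7 axes 40.6 50.8 long-axis deg 107 px [223. 244.]
top egg c(mm) 575.1 220.5 axes 41.4 51.4 long-axis deg 59 px [278. 197.]
[[632.08083959 420.90394472]
 [618.65125209 158.6112578 ]
 [360.22564317 169.64579535]
 [372.21525926 429.23783705]]
tray [0.49579325 0.29459971] -2.140135051399181 0.2626362645004943 0.25999918001087796
egg in tray -79.12988389863763 -77.94998106673344
egg in tray -63.951495398355156 70.78550850496498
egg in tray 81.98078320900777 -71.11807541217827
```

Call:
apply_moves(
  motion=[
    {"tx": 17.3,"ty": -14.4,"tz": 0,"turn": 0,"jaw": -0.5},
    {"tx": 17.3,"ty": -14.4,"tz": 0,"turn": 0,"jaw": -0.5},
    {"tx": 17.3,"ty": -14.4,"tz": 0,"turn": 0,"jaw": -0.5},
    {"tx": 17.3,"ty": -14.4,"tz": 0,"turn": 0,"jaw": 0},
    {"tx": 17.3,"ty": -14.4,"tz": 0,"turn": 0,"jaw": 0.35},
  ],
)

```text
time_s: 3.95
position: [0.5571, 0.037, 0.2163]
tool_rot: [[0.127, 0.992, 0.007], [0.992, -0.127, -0.008], [-0.007, 0.008, -1.0]]
ft_force: [1.6, 0.3, -0.1]
grip_width: 0.0445
```

Call:
apply_moves(
  motion=[
    {"tx": 14,"ty": 1.5,"tz": 6,"turn": 20.6,"jaw": 0.35},
    {"tx": 14,"ty": 1.5,"tz": 6,"turn": 20.6,"jaw": 0.35},
    {"tx": 14,"ty": 1.5,"tz": 6,"turn": 20.6,"jaw": 0.35},
    {"tx": 14,"ty": 1.5,"tz": 6,"turn": 20.6,"jaw": 0.35},
    {"tx": 14,"ty": 1.5,"tz": 6,"turn": 20.6,"jaw": 0.35},
  ],
)

```text
time_s: 4.37
position: [0.5889, 0.1792, 0.1539]
tool_rot: [[0.464, 0.886, 0.004], [0.886, -0.464, -0.007], [-0.004, 0.007, -1.0]]
ft_force: [-0.6, 0.7, -0.2]
grip_width: 0.0579
```

```bash
python3 - <<'E'
from h import *
print(env.tip_extent)
plan([(.575,.2205,.10,-30),(.575,.2205,.03,-30)])
E
```

```text
0.017
now [0.5889 0.1792 0.1539] phi -27.6 F [-0.6  0.7 -0.2] w 0.0579 t 4.3667 q6 34.0
t 3.04 -3.18 5.36 turn 2.4 rows 1.7
t 0.00 0.00 7.00 turn 0.0 rows 1.7
```

Call:
apply_moves(
  motion=[
    {"tx": 3,"ty": -3.2,"tz": 3,"turn": 2.4,"jaw": 0.27},
    {"tx": 3,"ty": -3.2,"tz": 5.4,"turn": 2.4,"jaw": 0.27},
    {"tx": 3,"ty": -3.2,"tz": 5.4,"turn": 2.4,"jaw": 0.27},
    {"tx": 3,"ty": -3.2,"tz": 5.4,"turn": 2.4,"jaw": 0.27},
  ],
)

```text
time_s: 4.7
position: [0.5738, 0.2207, 0.0999]
tool_rot: [[0.499, 0.867, 0.002], [0.867, -0.499, -0.007], [-0.005, 0.006, -1.0]]
ft_force: [0.1, -0.9, 0.8]
grip_width: 0.0546
```

```bash
python3 - <<'E'
from h import *
im,_=get_image('scene'); save('scene2',im); c=proj('scene',[(.575,.2205,.05)])[0].astype(int); print(c)
save('c4',cv2.resize(im[c[1]-50:c[1]+50,c[0]-60:c[0]+60],None,fx=5,fy=5,interpolation=cv2.INTER_CUBIC))
plan([(.575,.2205,.03,-30)])
E
```

```text
[284 198]
now [0.5751 0.2201 0.1013] phi -30.0 F [0.8 0.  0.2] w 0.0543 t 4.75 q6 40.0
t 0.05 -0.09 7.13 turn 0.0 rows 1.7
```

View pics/c4.png

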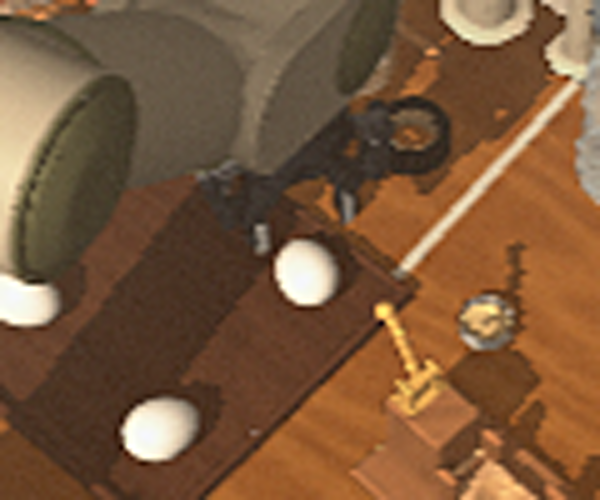

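Call:
apply_moves(
  motion=[
    {"tx": 0,"ty": 0,"tz": 2.5,"turn": 0,"jaw": 0.27},
    {"tx": 0,"ty": 0,"tz": 4.5,"turn": 0,"jaw": 0.27},
    {"tx": 0,"ty": 0,"tz": 6,"turn": 0,"jaw": 0.27},
    {"tx": 0,"ty": 0,"tz": 7.1,"turn": 0,"jaw": 0.27},
    {"tx": 0,"ty": 0,"tz": 7.1,"turn": 0,"jaw": 0.27},
  ],
  squeeze=22,
)

```text
time_s: 5.17
position: [0.5758, 0.2186, 0.0301]
tool_rot: [[0.501, 0.866, 0.005], [0.866, -0.501, -0.007], [-0.004, 0.008, -1.0]]
ft_force: [-0.1, -0.1, -0.0]
grip_width: 0.0542
```

Call:
apply_moves(
  motion=[
    {"tx": 0,"ty": 0,"tz": 0,"turn": 0,"jaw": 0},
    {"tx": 0,"ty": 0,"tz": 0,"turn": 0,"jaw": -0.2},
    {"tx": 0,"ty": 0,"tz": 0,"turn": 0,"jaw": -0.4},
    {"tx": 0,"ty": 0,"tz": 0,"turn": 0,"jaw": -0.6},
    {"tx": 0,"ty": 0,"tz": 0,"turn": 0,"jaw": -0.6},
  ],
  squeeze=22,
)

```text
time_s: 5.58
position: [0.5767, 0.2185, 0.0315]
tool_rot: [[0.501, 0.866, 0.008], [0.866, -0.501, -0.007], [-0.002, 0.01, -1.0]]
ft_force: [-0.1, -2.0, 7.3]
grip_width: 0.0421
```

```bash
python3 - <<'E'
from h import *
plan([(.575,.2205,.05,None)])
E
```

```text
now [0.5767 0.2185 0.0315] phi -30.1 F [-0.1 -2.   7.3] w 0.0421 t 5.5833 q6 40.0
t 0.08 -0.23 -1.85 turn -0.0 rows 0.4
```

Call:
apply_moves(
  motion=[
    {"tx": 0,"ty": 0,"tz": -0.5,"turn": 0,"jaw": -0.7},
    {"tx": 0,"ty": 0,"tz": -1.5,"turn": 0,"jaw": -0.7},
    {"tx": 0,"ty": 0,"tz": -4,"turn": -5,"jaw": -0.7},
    {"tx": 0,"ty": 0,"tz": -7,"turn": -12,"jaw": -0.7},
    {"tx": 0,"ty": 0,"tz": -10,"turn": -19,"jaw": -0.7},
  ],
)

```text
time_s: 6.0
position: [0.5754, 0.2193, 0.1331]
tool_rot: [[0.186, 0.983, 0.007], [0.983, -0.186, -0.007], [-0.006, 0.008, -1.0]]
ft_force: [0.5, 0.5, -0.6]
grip_width: 0.0416
```

```bash
python3 - <<'E'
from h import *
im,d=get_image('top'); save('top2',im); np.save('pics/top2.npy',d)
save('c5',cv2.resize(im[130:260,310:470],None,fx=5,fy=4.5,interpolation=cv2.INTER_CUBIC)) 
im,d=get_image('scene'); save('scene3',im); plan([])
E
```

```text
now [0.5777 0.2199 0.1374] phi -10.8 F [-1.  -0.3 -0.8] w 0.0421 t 6.1 q6 21.0
```

View pics/c5.png

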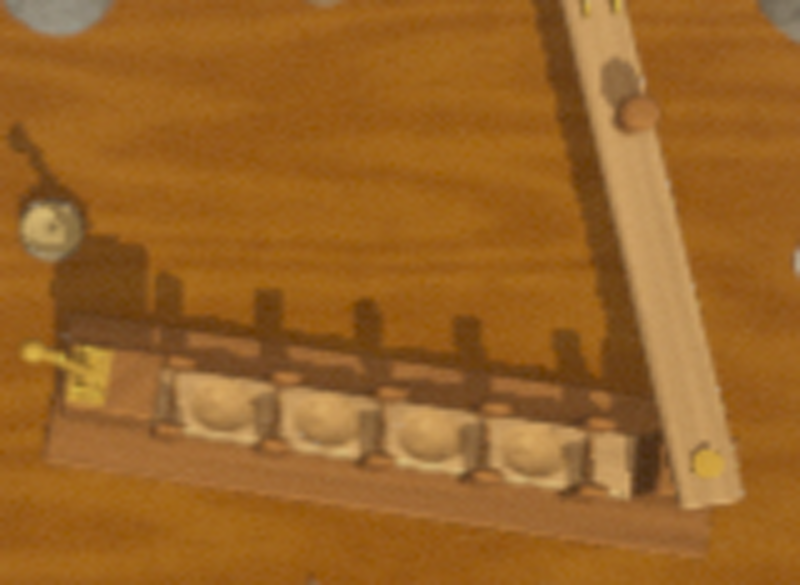

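```bash
python3 - <<'E'
from h import *
f=lambda p:[(p[0]+.5)/5+309.5,(p[1]+.5)/4.5+129.5]
U=[(180,362),(287,378),(393,395),(497,409),(600,424)]; L=[(168,430),(272,445),(377,460),(483,476),(590,490)]
A=ray('top',[f(p) for p in U+L],.058)[:,:2]*1000
B=np.array([(21.5,y) for y in(135,75,15,-45,-105)]+[(-21.5,y) for y in(135,75,15,-45,-105)])
bc,ac=B.mean(0),A.mean(0); H=(B-bc).T@(A-ac); th=np.arctan2(H[0,1]-H[1,0],H[0,0]+H[1,1])
R=np.array([[np.cos(th),-np.sin(th)],[np.sin(th),np.cos(th)]]); o=ac-R@bc
print('yaw',np.degrees(th),'origin',o,'res',((A-o)@R-B).round(1).tolist())
Hh=ray('top',[f(p) for p in((222,405),(325,420),(430,438),(533,452))],.026)[:,:2]*1000; print('hollows rack',((Hh-o)@R).round(1).tolist())
P=ray('top',[f((708,462))],.089)[:,:2]*1000;K=ray('top',[f((637,108))],.12)[:,:2]*1000; print('pin',(P-o)@R); d=((K-P)@R)[0]; print('bar deg',np.degrees(np.arctan2(d[0],d[1])))
hb=ray('top',[f((90,376))],.097)[:,:2]*1000; t=ray('top',[f((33,352))],.149)[:,:2]*1000;print('hinge',(hb-o)@R,'tip',(t-o)@R,ray('top',[f((50,228))],.015))
E
```

```text
yaw -7.8384840454297375 origin [ 497.22490575 -103.94344694] res [[-0.2, -0.9], [-0.3, -1.6], [-1.1, -1.8], [-0.2, -0.8], [-0.1, 0.5], [-0.2, -0.7], [0.1, 0.7], [0.4, 1.6], [0.2, 1.7], [1.3, 1.3]]
hollows rack [[3.0, 104.2], [3.1, 44.4], [1.6, -17.0], [2.3, -76.9]]
pin [[   3.27075376 -157.52758405]]
bar deg 70.57730952111844
hinge [[ -1.13248601 182.99305677]] tip [[  0.31253022 214.9063495 ]] [[0.62915518 0.10022509 0.015     ]]
```

```bash
sed -i 's/^O=.*/O=np.array([.4985,-.1041]); YAW=-7.8/' h.py; python3 - <<'E'
from h import *
for y in(-15,45,105): print(rk(0,y))
a=rk(0,-15)
plan([(.56,.12,.22,-7.8),(*a,.2,-7.8),(*a,.09,-7.8),(*a,.053,-7.8)])
E
```

```text
[ 0.49646427 -0.11896122]
[ 0.5046072  -0.05951635]
[ 5.12750135e-01 -7.14767505e-05]
now [0.5777 0.2199 0.1374] phi -10.8 F [-1.  -0.3 -0.8] w 0.0421 t 6.1 q6 21.0
t -10.16 0.29 -8.24 turn -3.0 rows 3.1
t -24.54 -3.05 2.00 turn -0.0 rows 5.9
t 0.00 0.00 11.00 turn -0.0 rows 2.6
t 0.00 0.00 3.70 turn -0.0 rows 0.9
```

Call:
apply_moves(
  motion=[
    {"tx": -3,"ty": 0,"tz": -3,"turn": -3,"jaw": -0.7},
    {"tx": -6,"ty": 0,"tz": -6,"turn": -3,"jaw": -0.7},
    {"tx": -9,"ty": 0.3,"tz": -8.2,"turn": -3,"jaw": -0.7},
    {"tx": -12,"ty": 0.3,"tz": -8.2,"turn": -3,"jaw": -0.7},
    {"tx": -15,"ty": 0.3,"tz": -8.2,"turn": -3,"jaw": -0.7},
  ],
)

```text
time_s: 6.52
position: [0.5508, 0.0712, 0.2214]
tool_rot: [[0.137, 0.99, 0.02], [0.991, -0.137, -0.005], [-0.003, 0.021, -1.0]]
ft_force: [0.1, 0.4, -0.9]
grip_width: 0.042
```

Call:
apply_moves(
  motion=[
    {"tx": -4,"ty": -0.7,"tz": 0,"turn": 0,"jaw": -0.7},
    {"tx": -8,"ty": -1.4,"tz": 0,"turn": 0,"jaw": -0.7},
    {"tx": -12,"ty": -2.1,"tz": 0,"turn": 0,"jaw": -0.7},
    {"tx": -15.5,"ty": -2.7,"tz": 1,"turn": 0,"jaw": -0.7},
    {"tx": -18.5,"ty": -3,"tz": 2,"turn": 0,"jaw": -0.7},
  ],
)

```text
time_s: 6.93
position: [0.4948, -0.1099, 0.2015]
tool_rot: [[0.139, 0.99, 0.021], [0.99, -0.139, -0.006], [-0.003, 0.022, -1.0]]
ft_force: [0.6, -0.4, -0.3]
grip_width: 0.0419
```

```bash
python3 - <<'E'
from h import *
a=rk(0,-15)
plan([(*a,.09,-7.8),(*a,.054,-7.8)])
E
```

```text
now [ 0.4948 -0.1099  0.2015] phi -8.0 F [ 0.6 -0.4 -0.3] w 0.0419 t 6.9333 q6 -18.0
t -0.85 0.05 11.16 turn -0.2 rows 2.7
t 0.00 0.00 3.60 turn -0.0 rows 0.9
```

Call:
apply_moves(
  motion=[
    {"tx": -0.8,"ty": 0,"tz": 3,"turn": 0,"jaw": -0.7},
    {"tx": -0.8,"ty": 0,"tz": 6,"turn": 0,"jaw": -0.7},
    {"tx": -0.8,"ty": 0,"tz": 9,"turn": 0,"jaw": -0.7},
    {"tx": -0.8,"ty": 0,"tz": 11.2,"turn": 0,"jaw": -0.7},
    {"tx": -0.8,"ty": 0,"tz": 11.2,"turn": 0,"jaw": -0.7},
  ],
)

```text
time_s: 7.35
position: [0.494, -0.1175, 0.086]
tool_rot: [[0.141, 0.99, 0.014], [0.99, -0.141, -0.002], [-0.0, 0.014, -1.0]]
ft_force: [-0.5, 1.1, -0.5]
grip_width: 0.0421
```

```bash
python3 - <<'E'
from h import *
a=rk(0,-15)
plan([(*a,.054,-7.8)])
im,_=get_image('scene'); save('scene4',im); c=proj('scene',[(*a,.06)])[0].astype(int); print(c)
save('c6',cv2.resize(im[c[1]-50:c[1]+50,c[0]-60:c[0]+60],None,fx=5,fy=5,interpolation=cv2.INTER_CUBIC))
E
```

```text
now [ 0.494  -0.1175  0.086 ] phi -8.1 F [-0.5  1.1 -0.5] w 0.0421 t 7.35 q6 -19.0
t -0.11 0.22 3.20 turn -0.3 rows 0.8
[350 267]
```

View pics/c6.png

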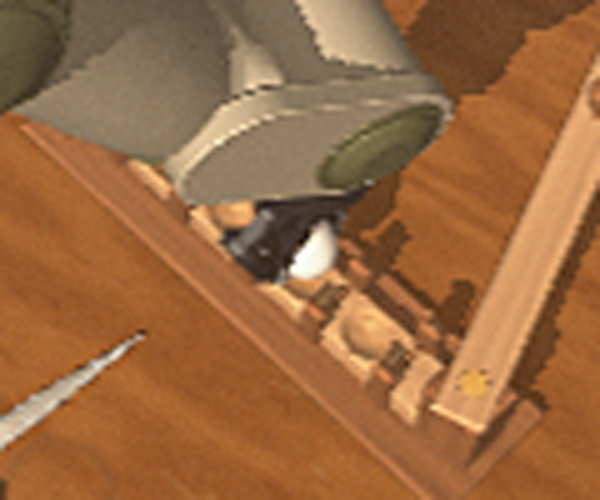

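Call:
apply_moves(
  motion=[
    {"tx": -0.1,"ty": 0.2,"tz": 1,"turn": 0,"jaw": -0.7},
    {"tx": -0.1,"ty": 0.2,"tz": 2,"turn": 0,"jaw": -0.7},
    {"tx": -0.1,"ty": 0.2,"tz": 2.6,"turn": 0,"jaw": -0.7},
    {"tx": -0.1,"ty": 0.2,"tz": 3,"turn": 0,"jaw": -0.7},
    {"tx": -0.1,"ty": 0.2,"tz": 3,"turn": 0,"jaw": -0.7},
  ],
)

```text
time_s: 7.82
position: [0.4975, -0.1193, 0.0583]
tool_rot: [[0.14, 0.99, 0.017], [0.99, -0.14, -0.004], [-0.001, 0.017, -1.0]]
ft_force: [-0.4, -0.2, -0.3]
grip_width: 0.0418
```

Call:
apply_moves(
  motion=[
    {"tx": 0,"ty": 0,"tz": 0.1,"turn": 0,"jaw": -0.7},
    {"tx": 0,"ty": 0,"tz": 0.2,"turn": 0,"jaw": -0.7},
    {"tx": 0,"ty": 0,"tz": 0.2,"turn": 0,"jaw": -0.7},
  ],
)

```text
time_s: 8.07
position: [0.4977, -0.1193, 0.0566]
tool_rot: [[0.14, 0.99, 0.017], [0.99, -0.14, -0.004], [-0.001, 0.018, -1.0]]
ft_force: [0.1, -0.4, -0.5]
grip_width: 0.0422
```

Call:
apply_moves(
  motion=[
    {"tx": 0,"ty": 0,"tz": 0.1,"turn": 0,"jaw": -0.7},
    {"tx": 0,"ty": 0,"tz": 0.2,"turn": 0,"jaw": -0.7},
    {"tx": 0,"ty": 0,"tz": 0.3,"turn": 0,"jaw": -0.7},
    {"tx": 0,"ty": 0,"tz": 0.3,"turn": 0,"jaw": -0.7},
  ],
)

```text
time_s: 8.4
position: [0.4978, -0.1194, 0.0536]
tool_rot: [[0.14, 0.99, 0.018], [0.99, -0.14, -0.004], [-0.002, 0.018, -1.0]]
ft_force: [-0.0, 1.1, 1.2]
grip_width: 0.042
```

Call:
apply_moves(
  motion=[
    {"tx": 0,"ty": 0,"tz": 0.1,"turn": 0,"jaw": -0.7},
    {"tx": 0,"ty": 0,"tz": 0.2,"turn": 0,"jaw": -0.7},
    {"tx": 0,"ty": 0,"tz": 0.2,"turn": 0,"jaw": -0.7},
  ],
)

```text
time_s: 8.65
position: [0.4978, -0.1202, 0.0525]
tool_rot: [[0.14, 0.99, 0.018], [0.99, -0.14, -0.006], [-0.003, 0.019, -1.0]]
ft_force: [-5.3, -3.3, 10.2]
grip_width: 0.0421
```

Call:
apply_moves(
  motion=[
    {"tx": 0,"ty": 0,"tz": -0.1,"turn": 0,"jaw": 0.05},
    {"tx": 0,"ty": 0,"tz": -0.1,"turn": 0,"jaw": 0.1},
    {"tx": 0,"ty": 0,"tz": -0.1,"turn": 0,"jaw": 0.2},
    {"tx": 0,"ty": 0,"tz": -0.1,"turn": 0,"jaw": 0.4},
    {"tx": 0,"ty": 0,"tz": -0.1,"turn": 0,"jaw": 0.4},
  ],
)

```text
time_s: 9.07
position: [0.4978, -0.12, 0.0533]
tool_rot: [[0.14, 0.99, 0.018], [0.99, -0.14, -0.006], [-0.003, 0.018, -1.0]]
ft_force: [-0.0, 0.1, -0.4]
grip_width: 0.0598
```

Call:
apply_moves(
  motion=[
    {"tx": 0,"ty": 0,"tz": -0.5,"turn": 0,"jaw": 0.4},
    {"tx": 0,"ty": 0,"tz": -2,"turn": 0,"jaw": 0.4},
    {"tx": 0,"ty": 0,"tz": -5,"turn": 0,"jaw": 0.4},
    {"tx": 0,"ty": 0,"tz": -9,"turn": 0,"jaw": 0.27},
    {"tx": 0,"ty": 0,"tz": -13,"turn": 0,"jaw": 0.27},
  ],
)

```text
time_s: 9.48
position: [0.4949, -0.119, 0.1847]
tool_rot: [[0.14, 0.99, 0.016], [0.99, -0.14, -0.005], [-0.002, 0.017, -1.0]]
ft_force: [1.0, -0.4, -0.1]
grip_width: 0.0545
```

```bash
python3 - <<'E'
from h import *
plan([(.50,.04,.20,-7.8),(.43,.20,.20,-7.8)])
E
```

```text
now [ 0.4949 -0.119   0.1847] phi -8.0 F [ 1.  -0.4 -0.1] w 0.0545 t 9.4833 q6 -19.0
t 15.81 -1.69 -1.59 turn -0.2 rows 3.8
t 14.90 -9.11 0.00 turn -0.0 rows 4.2
```

Call:
apply_moves(
  motion=[
    {"tx": 19,"ty": -4,"tz": -4,"turn": 0,"jaw": 0.27},
    {"tx": 19,"ty": -4,"tz": -4,"turn": 0,"jaw": 0.27},
    {"tx": 19,"ty": -4,"tz": -4,"turn": 0,"jaw": 0.27},
    {"tx": 19,"ty": -4,"tz": -4,"turn": 0,"jaw": 0.27},
    {"tx": 19,"ty": -4,"tz": -4,"turn": 0,"jaw": 0.27},
  ],
)

```text
time_s: 9.9
position: [0.4804, 0.0775, 0.2247]
tool_rot: [[0.139, 0.99, 0.017], [0.99, -0.139, -0.004], [-0.002, 0.017, -1.0]]
ft_force: [1.3, 0.0, -0.1]
grip_width: 0.0542
```

Call:
apply_moves(
  motion=[
    {"tx": 18,"ty": -5,"tz": 0,"turn": -25,"jaw": 0.27},
    {"tx": 18,"ty": -5,"tz": 0,"turn": -25,"jaw": 0.27},
    {"tx": 18,"ty": -5,"tz": 0,"turn": -25,"jaw": 0.27},
    {"tx": 18,"ty": -5,"tz": 0,"turn": -25,"jaw": 0.27},
    {"tx": 18,"ty": -5,"tz": 0,"turn": -25,"jaw": 0.27},
  ],
)

```text
time_s: 10.32
position: [0.4545, 0.2663, 0.2239]
tool_rot: [[-0.299, 0.954, 0.017], [0.954, 0.299, -0.003], [-0.008, 0.015, -1.0]]
ft_force: [-0.5, -0.4, -0.7]
grip_width: 0.054
```

```bash
python3 - <<'E'
from h import *
im,_=get_image('top'); save('top3',im); eggs('top',im,(205,180,297,272))
im2,_=get_image('scene'); save('scene5',im2); eggs('scene',im2,(205,180,300,255))
save('c7',np.vstack([cv2.resize(im[160:260,200:460],None,fx=2.5,fy=2.5),cv2.resize(im2[180:310,190:450],None,fx=2.5,fy=2.5)]))
plan([(.434,.368,.12,17)])
E
```

```text
top egg c(mm) 416.3 215.0 axes 33.3 50.6 long-axis deg 5 px [277. 252.]
top egg c(mm) 457.9 327.3 axes 149.9 209.7 long-axis deg 39 px [242. 233.]
scene egg c(mm) 414.5 221.4 axes 44.7 49.7 long-axis deg 161 px [255. 233.]
scene egg c(mm) 435.4 369.3 axes 43.6 55.7 long-axis deg 95 px [228. 207.]
now [0.4547 0.2658 0.2237] phi 17.3 F [ 0.2 -0.1  0.6] w 0.0543 t 10.4167 q6 0.0
t 10.46 0.90 10.29 turn 0.3 rows 3.5
```

View pics/c7.png

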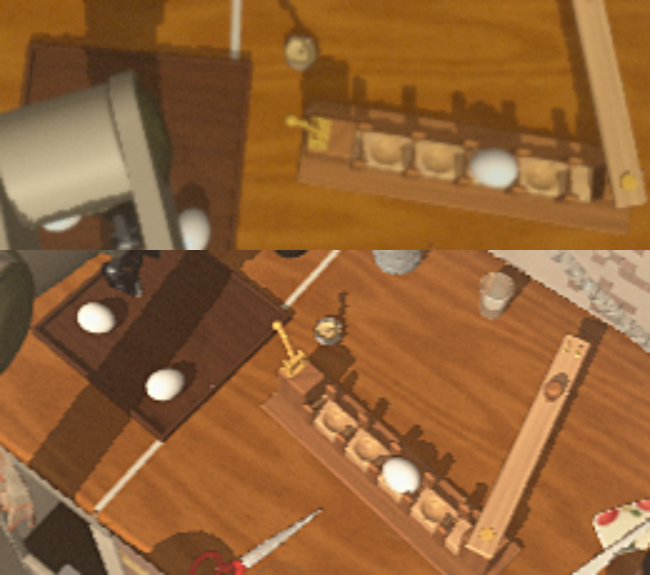

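Call:
apply_moves(
  motion=[
    {"tx": 10.4,"ty": 0.9,"tz": 4,"turn": 0,"jaw": 0.3},
    {"tx": 10.4,"ty": 0.9,"tz": 8,"turn": 0,"jaw": 0.3},
    {"tx": 10.4,"ty": 0.9,"tz": 10.3,"turn": 0,"jaw": 0.3},
    {"tx": 10.4,"ty": 0.9,"tz": 10.3,"turn": 0,"jaw": 0.3},
    {"tx": 10.4,"ty": 0.9,"tz": 10.3,"turn": 0,"jaw": 0.3},
  ],
)

```text
time_s: 10.83
position: [0.4317, 0.3678, 0.1153]
tool_rot: [[-0.299, 0.954, 0.009], [0.954, 0.299, -0.007], [-0.01, 0.006, -1.0]]
ft_force: [-0.5, -0.4, -1.7]
grip_width: 0.0555
```

```bash
python3 - <<'E'
from h import *
plan([(.435,.368,.029,17)])
E
```

```text
now [0.4317 0.3678 0.1153] phi 17.4 F [-0.5 -0.4 -1.7] w 0.0555 t 10.8333 q6 12.0
t 0.00 0.27 8.63 turn 0.4 rows 2.1
```

Call:
apply_moves(
  motion=[
    {"tx": 0,"ty": 0.3,"tz": 3,"turn": 0,"jaw": 0.3},
    {"tx": 0,"ty": 0.3,"tz": 5.5,"turn": 0,"jaw": 0.3},
    {"tx": 0,"ty": 0.3,"tz": 7.5,"turn": 0,"jaw": 0.3},
    {"tx": 0,"ty": 0.3,"tz": 8.5,"turn": 0,"jaw": 0.3},
    {"tx": 0,"ty": 0.3,"tz": 8.5,"turn": 0,"jaw": 0.3},
  ],
)

```text
time_s: 11.25
position: [0.4354, 0.3669, 0.0296]
tool_rot: [[-0.298, 0.955, 0.007], [0.955, 0.298, -0.009], [-0.01, 0.004, -1.0]]
ft_force: [0.3, 0.2, 0.2]
grip_width: 0.0551
```

Call:
apply_moves(
  motion=[
    {"tx": 0,"ty": 0,"tz": -0.1,"turn": 0,"jaw": 0},
    {"tx": 0,"ty": 0,"tz": -0.1,"turn": 0,"jaw": -0.2},
    {"tx": 0,"ty": 0,"tz": -0.2,"turn": 0,"jaw": -0.4},
    {"tx": 0,"ty": 0,"tz": -0.2,"turn": 0,"jaw": -0.6},
    {"tx": 0,"ty": 0,"tz": -0.2,"turn": 0,"jaw": -0.7},
  ],
  squeeze=22,
)

```text
time_s: 11.67
position: [0.4357, 0.3671, 0.0324]
tool_rot: [[-0.298, 0.955, 0.008], [0.955, 0.298, -0.008], [-0.01, 0.005, -1.0]]
ft_force: [0.8, 0.6, -0.8]
grip_width: 0.0427
```

Call:
apply_moves(
  motion=[
    {"tx": 0,"ty": 0,"tz": -0.5,"turn": 0,"jaw": -0.7},
    {"tx": 0,"ty": 0,"tz": -2,"turn": 0,"jaw": -0.7},
    {"tx": 0,"ty": 0,"tz": -6,"turn": 5,"jaw": -0.7},
    {"tx": 0,"ty": 0,"tz": -10,"turn": 12,"jaw": -0.7},
    {"tx": 0,"ty": 0,"tz": -14,"turn": 19,"jaw": -0.7},
  ],
)

```text
time_s: 12.08
position: [0.4341, 0.368, 0.1745]
tool_rot: [[0.035, 0.999, 0.008], [0.999, -0.035, -0.008], [-0.008, 0.008, -1.0]]
ft_force: [0.5, 0.5, -0.3]
grip_width: 0.042
```

```bash
python3 - <<'E'
from h import *
a=rk(0,45)
plan([(.45,.19,.22,-7.8),(.49,.0,.22,-7.8),(*a,.12,-7.8)])
E
```

```text
now [0.4341 0.368  0.1745] phi -2.0 F [ 0.5  0.5 -0.3] w 0.042 t 12.0833 q6 31.0
t -17.77 2.25 -4.39 turn 5.8 rows 4.4
t -18.28 6.54 0.00 turn -0.0 rows 4.7
t -5.70 2.25 10.00 turn -0.0 rows 2.8
```

Call:
apply_moves(
  motion=[
    {"tx": -17.8,"ty": 2.2,"tz": -4.4,"turn": 5.8,"jaw": -0.7},
    {"tx": -17.8,"ty": 2.2,"tz": -4.4,"turn": 5.8,"jaw": -0.7},
    {"tx": -17.8,"ty": 2.2,"tz": -4.4,"turn": 5.8,"jaw": -0.7},
    {"tx": -17.8,"ty": 2.2,"tz": -4.4,"turn": 5.8,"jaw": -0.7},
    {"tx": -17.8,"ty": 2.2,"tz": -4.4,"turn": 5.8,"jaw": -0.7},
  ],
)

```text
time_s: 12.5
position: [0.4497, 0.1865, 0.222]
tool_rot: [[0.138, 0.99, 0.01], [0.99, -0.138, -0.009], [-0.007, 0.011, -1.0]]
ft_force: [-0.4, -0.0, 0.3]
grip_width: 0.0424
```

Call:
apply_moves(
  motion=[
    {"tx": -18.3,"ty": 6.5,"tz": 0,"turn": 0,"jaw": -0.7},
    {"tx": -18.3,"ty": 6.5,"tz": 0,"turn": 0,"jaw": -0.7},
    {"tx": -18.3,"ty": 6.5,"tz": 0,"turn": 0,"jaw": -0.7},
    {"tx": -18.3,"ty": 6.5,"tz": 0,"turn": 0,"jaw": -0.7},
    {"tx": -18.3,"ty": 6.5,"tz": 0,"turn": 0,"jaw": -0.7},
  ],
)

```text
time_s: 12.92
position: [0.489, -0.0066, 0.2248]
tool_rot: [[0.139, 0.99, 0.011], [0.99, -0.139, -0.01], [-0.008, 0.012, -1.0]]
ft_force: [0.9, 0.4, 0.1]
grip_width: 0.0423
```

```bash
python3 - <<'E'
from h import *
a=rk(0,45)
plan([(*a,.10,-7.8)])
E
```

```text
now [ 0.489  -0.0066  0.2248] phi -8.0 F [0.9 0.4 0.1] w 0.0423 t 12.9167 q6 -6.0
t -4.92 2.13 12.55 turn -0.2 rows 3.3
```

Call:
apply_moves(
  motion=[
    {"tx": -3,"ty": 1.3,"tz": 2,"turn": 0,"jaw": -0.7},
    {"tx": -4.9,"ty": 2.1,"tz": 5,"turn": 0,"jaw": -0.7},
    {"tx": -4.9,"ty": 2.1,"tz": 9,"turn": 0,"jaw": -0.7},
    {"tx": -4.9,"ty": 2.1,"tz": 12.5,"turn": 0,"jaw": -0.7},
    {"tx": -4.9,"ty": 2.1,"tz": 12.5,"turn": 0,"jaw": -0.7},
  ],
)

```text
time_s: 13.33
position: [0.5015, -0.0588, 0.0956]
tool_rot: [[0.14, 0.99, 0.001], [0.99, -0.14, -0.006], [-0.006, 0.002, -1.0]]
ft_force: [-1.8, 0.7, -1.7]
grip_width: 0.0423
```

```bash
python3 - <<'E'
from h import *
a=rk(0,45)
plan([(*a,.06,-7.8)])
E
```

```text
now [ 0.5015 -0.0588  0.0956] phi -8.0 F [-1.8  0.7 -1.7] w 0.0423 t 13.3333 q6 -12.0
t -0.01 0.31 3.56 turn -0.2 rows 0.9
```

Call:
apply_moves(
  motion=[
    {"tx": 0,"ty": 0.3,"tz": 1.2,"turn": 0,"jaw": -0.7},
    {"tx": 0,"ty": 0.3,"tz": 2.4,"turn": 0,"jaw": -0.7},
    {"tx": 0,"ty": 0.3,"tz": 3.2,"turn": 0,"jaw": -0.7},
    {"tx": 0,"ty": 0.3,"tz": 3.6,"turn": 0,"jaw": -0.7},
    {"tx": 0,"ty": 0.3,"tz": 3.7,"turn": 0,"jaw": -0.7},
  ],
)

```text
time_s: 13.75
position: [0.5048, -0.0593, 0.0594]
tool_rot: [[0.139, 0.99, 0.002], [0.99, -0.139, -0.006], [-0.006, 0.003, -1.0]]
ft_force: [-1.2, -0.3, -0.5]
grip_width: 0.0425
```

Call:
apply_moves(
  motion=[
    {"tx": 0,"ty": 0,"tz": 0.1,"turn": 0,"jaw": -0.7},
    {"tx": 0,"ty": 0,"tz": 0.2,"turn": 0,"jaw": -0.7},
    {"tx": 0,"ty": 0,"tz": 0.3,"turn": 0,"jaw": -0.7},
    {"tx": 0,"ty": 0,"tz": 0.3,"turn": 0,"jaw": -0.7},
  ],
)

```text
time_s: 14.08
position: [0.5049, -0.0593, 0.0567]
tool_rot: [[0.139, 0.99, 0.002], [0.99, -0.139, -0.006], [-0.006, 0.003, -1.0]]
ft_force: [-0.4, -0.1, -1.5]
grip_width: 0.0419
```

Call:
apply_moves(
  motion=[
    {"tx": 0,"ty": 0,"tz": 0.1,"turn": 0,"jaw": -0.7},
    {"tx": 0,"ty": 0,"tz": 0.2,"turn": 0,"jaw": -0.7},
    {"tx": 0,"ty": 0,"tz": 0.2,"turn": 0,"jaw": -0.7},
  ],
)

```text
time_s: 14.33
position: [0.5049, -0.0593, 0.0545]
tool_rot: [[0.139, 0.99, 0.002], [0.99, -0.139, -0.006], [-0.006, 0.003, -1.0]]
ft_force: [0.1, 0.2, -1.4]
grip_width: 0.0423
```

Call:
apply_moves(
  motion=[
    {"tx": 0,"ty": 0,"tz": 0.1,"turn": 0,"jaw": -0.7},
    {"tx": 0,"ty": 0,"tz": 0.1,"turn": 0,"jaw": -0.7},
  ],
)

```text
time_s: 14.5
position: [0.5048, -0.0594, 0.0534]
tool_rot: [[0.139, 0.99, 0.002], [0.99, -0.139, -0.006], [-0.006, 0.003, -1.0]]
ft_force: [-0.3, -0.0, -0.9]
grip_width: 0.0424
```

Call:
apply_moves(
  motion=[
    {"tx": 0,"ty": 0,"tz": 0.1,"turn": 0,"jaw": -0.7},
    {"tx": 0,"ty": 0,"tz": 0.1,"turn": 0,"jaw": -0.7},
  ],
)

```text
time_s: 14.67
position: [0.5049, -0.0595, 0.0524]
tool_rot: [[0.139, 0.99, 0.002], [0.99, -0.139, -0.007], [-0.006, 0.003, -1.0]]
ft_force: [-0.2, -0.5, 2.0]
grip_width: 0.0422
```

Call:
apply_moves(
  motion=[
    {"tx": 0,"ty": 0,"tz": 0.1,"turn": 0,"jaw": -0.7},
    {"tx": 0,"ty": 0,"tz": 0.1,"turn": 0,"jaw": -0.7},
  ],
)

```text
time_s: 14.83
position: [0.505, -0.0597, 0.052]
tool_rot: [[0.139, 0.99, 0.003], [0.99, -0.139, -0.007], [-0.007, 0.003, -1.0]]
ft_force: [-3.3, -1.4, 7.3]
grip_width: 0.042
```

Contact (7 N). Release and go for egg C (phi ≈ 71, so a turn of −79).

Call:
apply_moves(
  motion=[
    {"tx": 0,"ty": 0,"tz": -0.1,"turn": 0,"jaw": 0.05},
    {"tx": 0,"ty": 0,"tz": -0.1,"turn": 0,"jaw": 0.1},
    {"tx": 0,"ty": 0,"tz": -0.1,"turn": 0,"jaw": 0.2},
    {"tx": 0,"ty": 0,"tz": -0.1,"turn": 0,"jaw": 0.4},
    {"tx": 0,"ty": 0,"tz": -0.1,"turn": 0,"jaw": 0.4},
  ],
)

```text
time_s: 15.25
position: [0.505, -0.0596, 0.0529]
tool_rot: [[0.139, 0.99, 0.002], [0.99, -0.139, -0.007], [-0.007, 0.003, -1.0]]
ft_force: [0.2, 0.4, 0.4]
grip_width: 0.0595
```

Call:
apply_moves(
  motion=[
    {"tx": 0,"ty": 0,"tz": -0.5,"turn": 0,"jaw": 0.4},
    {"tx": 0,"ty": 0,"tz": -2,"turn": 0,"jaw": 0.4},
    {"tx": 0,"ty": 0,"tz": -5,"turn": 0,"jaw": 0.4},
    {"tx": 0,"ty": 0,"tz": -9,"turn": 0,"jaw": 0.27},
    {"tx": 0,"ty": 0,"tz": -13,"turn": 0,"jaw": 0.27},
  ],
)

```text
time_s: 15.67
position: [0.5041, -0.0585, 0.1844]
tool_rot: [[0.139, 0.99, 0.001], [0.99, -0.139, -0.006], [-0.006, 0.001, -1.0]]
ft_force: [1.3, 0.3, 0.7]
grip_width: 0.0544
```

```bash
python3 - <<'E'
from h import *
im,_=get_image('scene'); eggs('scene',im,(205,180,300,255))
plan([(.44,.06,.20,20),(.43,.14,.2,50),(.4142,.2200,.15,71)])
E
```

```text
now [ 0.507  -0.0593  0.1924] phi -8.0 F [ 2.  -1.5  8.3] w 0.0541 t 15.7167 q6 -12.0
t 10.88 -8.28 -0.99 turn -28.0 rows 3.9
t 7.86 1.80 0.00 turn -30.0 rows 4.2
t 6.35 5.11 5.00 turn -21.0 rows 2.9
```

Call:
apply_moves(
  motion=[
    {"tx": 10.9,"ty": -8.3,"tz": -2,"turn": -28,"jaw": 0.27},
    {"tx": 10.9,"ty": -8.3,"tz": -2,"turn": -28,"jaw": 0.27},
    {"tx": 10.9,"ty": -8.3,"tz": -2,"turn": -28,"jaw": 0.27},
    {"tx": 10.9,"ty": -8.3,"tz": -2,"turn": -28,"jaw": 0.27},
    {"tx": 10.9,"ty": -8.3,"tz": -2,"turn": -28,"jaw": 0.27},
  ],
)

```text
time_s: 16.13
position: [0.4382, 0.0627, 0.2111]
tool_rot: [[-0.35, 0.937, 0.015], [0.937, 0.35, -0.011], [-0.016, 0.011, -1.0]]
ft_force: [0.2, 0.0, 1.3]
grip_width: 0.0546
```

Call:
apply_moves(
  motion=[
    {"tx": 7.9,"ty": 1.8,"tz": 0,"turn": -30,"jaw": 0.27},
    {"tx": 7.9,"ty": 1.8,"tz": 0,"turn": -30,"jaw": 0.27},
    {"tx": 7.9,"ty": 1.8,"tz": 0,"turn": -30,"jaw": 0.27},
    {"tx": 7.9,"ty": 1.8,"tz": 0,"turn": -30,"jaw": 0.27},
    {"tx": 7.9,"ty": 1.8,"tz": 0,"turn": -30,"jaw": 0.27},
  ],
)

```text
time_s: 16.55
position: [0.4278, 0.1431, 0.2098]
tool_rot: [[-0.774, 0.633, 0.015], [0.632, 0.775, -0.011], [-0.019, 0.001, -1.0]]
ft_force: [-0.6, -0.7, -0.2]
grip_width: 0.0545
```

```bash
python3 - <<'E'
from h import *
im,_=get_image('scene'); save('scene6',im); eggs('scene',im,(200,170,310,255))
im2,_=get_image('top'); save('top4',im2); eggs('top',im2,(205,180,297,272))
save('c8',np.vstack([cv2.resize(im2[160:260,200:460],None,fx=2.5,fy=2.5),cv2.resize(im[180:310,190:450],None,fx=2.5,fy=2.5)]))
plan([(.4142,.2200,.12,71)])
E
```

```text
scene egg c(mm) 414.8 220.9 axes 44.3 49.9 long-axis deg 168 px [256. 233.]
top egg c(mm) 422.5 252.1 axes 24.0 115.5 long-axis deg 1 px [264. 252.]
top egg c(mm) 443.6 195.6 axes 79.6 89.5 long-axis deg 178 px [284. 242.]
now [0.4279 0.1425 0.2098] phi 50.3 F [ 0.3 -0.  -0. ] w 0.0545 t 16.65 q6 -46.0
t 6.17 5.08 8.88 turn -20.7 rows 2.9
```

View pics/c8.png

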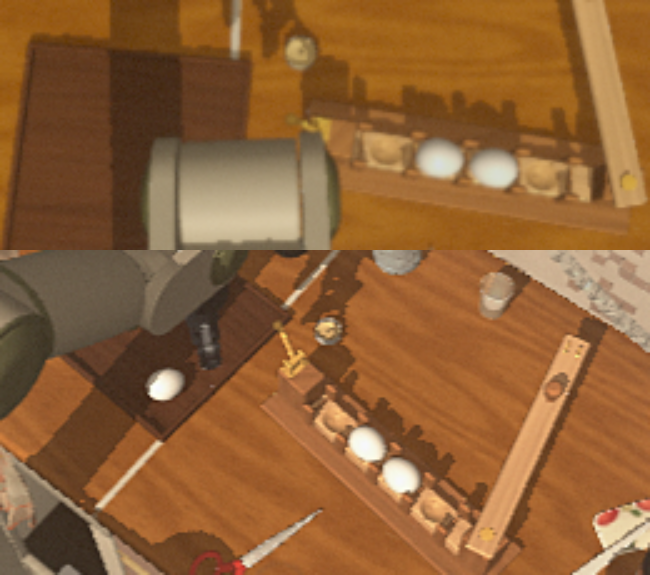

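Call:
apply_moves(
  motion=[
    {"tx": 6.2,"ty": 5.1,"tz": 3,"turn": -20.7,"jaw": 0.27},
    {"tx": 6.2,"ty": 5.1,"tz": 6,"turn": -20.7,"jaw": 0.27},
    {"tx": 6.2,"ty": 5.1,"tz": 8.9,"turn": -20.7,"jaw": 0.27},
    {"tx": 6.2,"ty": 5.1,"tz": 8.9,"turn": -20.7,"jaw": 0.27},
    {"tx": 6.2,"ty": 5.1,"tz": 8.9,"turn": -20.7,"jaw": 0.27},
  ],
)

```text
time_s: 17.07
position: [0.4137, 0.22, 0.1185]
tool_rot: [[-0.944, 0.329, 0.011], [0.329, 0.944, -0.012], [-0.014, -0.008, -1.0]]
ft_force: [0.4, -0.6, 0.8]
grip_width: 0.054
```

```bash
python3 - <<'E'
from h import *
plan([(.4142,.2200,.029,71)])
E
```

```text
now [0.4137 0.22   0.1185] phi 70.8 F [ 0.4 -0.6  0.8] w 0.054 t 17.0667 q6 -56.0
t 0.08 0.09 8.95 turn -0.2 rows 2.1
```

Call:
apply_moves(
  motion=[
    {"tx": 0.1,"ty": 0.1,"tz": 3,"turn": 0,"jaw": 0.27},
    {"tx": 0.1,"ty": 0.1,"tz": 5.5,"turn": 0,"jaw": 0.27},
    {"tx": 0.1,"ty": 0.1,"tz": 7.5,"turn": 0,"jaw": 0.27},
    {"tx": 0.1,"ty": 0.1,"tz": 8.9,"turn": 0,"jaw": 0.27},
    {"tx": 0.1,"ty": 0.1,"tz": 8.9,"turn": 0,"jaw": 0.27},
  ],
)

```text
time_s: 17.48
position: [0.4149, 0.2189, 0.0293]
tool_rot: [[-0.942, 0.335, 0.01], [0.335, 0.942, -0.013], [-0.014, -0.009, -1.0]]
ft_force: [-0.5, -0.2, 0.7]
grip_width: 0.0545
```

Call:
apply_moves(
  motion=[
    {"tx": 0,"ty": 0,"tz": -0.1,"turn": 0,"jaw": 0},
    {"tx": 0,"ty": 0,"tz": -0.1,"turn": 0,"jaw": -0.2},
    {"tx": 0,"ty": 0,"tz": -0.2,"turn": 0,"jaw": -0.4},
    {"tx": 0,"ty": 0,"tz": -0.2,"turn": 0,"jaw": -0.6},
    {"tx": 0,"ty": 0,"tz": -0.2,"turn": 0,"jaw": -0.7},
  ],
  squeeze=22,
)

```text
time_s: 17.9
position: [0.4153, 0.219, 0.0321]
tool_rot: [[-0.942, 0.335, 0.011], [0.335, 0.942, -0.012], [-0.015, -0.008, -1.0]]
ft_force: [-1.0, 0.1, -0.7]
grip_width: 0.0421
```

Call:
apply_moves(
  motion=[
    {"tx": 0,"ty": 0,"tz": -0.5,"turn": 0,"jaw": -0.7},
    {"tx": 0,"ty": 0,"tz": -2,"turn": 0,"jaw": -0.7},
    {"tx": 0,"ty": 0,"tz": -6,"turn": 5,"jaw": -0.7},
    {"tx": 0,"ty": 0,"tz": -10,"turn": 12,"jaw": -0.7},
    {"tx": 0,"ty": 0,"tz": -14,"turn": 19,"jaw": -0.7},
  ],
)

```text
time_s: 18.32
position: [0.413, 0.2207, 0.1743]
tool_rot: [[-0.778, 0.628, 0.011], [0.628, 0.778, -0.013], [-0.016, -0.003, -1.0]]
ft_force: [0.2, -0.3, -1.5]
grip_width: 0.0423
```

```bash
python3 - <<'E'
from h import *
a=rk(0,105)
plan([(.435,.13,.22,22),(.47,.05,.22,-7.8),(*a,.12,-7.8)])
E
```

```text
now [0.413  0.2207 0.1743] phi 51.1 F [ 0.2 -0.3 -1.5] w 0.0423 t 18.3167 q6 -37.0
t -7.48 -5.69 -4.44 turn 29.1 rows 4.1
t -8.73 0.25 0.00 turn 29.8 rows 4.2
t -4.38 4.92 10.00 turn -0.0 rows 2.9
```

Call:
apply_moves(
  motion=[
    {"tx": -7.5,"ty": -5.7,"tz": -4.4,"turn": 29,"jaw": -0.7},
    {"tx": -7.5,"ty": -5.7,"tz": -4.4,"turn": 29,"jaw": -0.7},
    {"tx": -7.5,"ty": -5.7,"tz": -4.4,"turn": 29,"jaw": -0.7},
    {"tx": -7.5,"ty": -5.7,"tz": -4.4,"turn": 29,"jaw": -0.7},
    {"tx": -7.5,"ty": -5.7,"tz": -4.4,"turn": 29,"jaw": -0.7},
  ],
)

```text
time_s: 18.73
position: [0.4352, 0.1289, 0.2207]
tool_rot: [[-0.369, 0.929, 0.012], [0.929, 0.37, -0.012], [-0.016, 0.007, -1.0]]
ft_force: [-0.5, 0.8, -1.1]
grip_width: 0.0424
```

Call:
apply_moves(
  motion=[
    {"tx": -8.7,"ty": 0.2,"tz": 0,"turn": 29.8,"jaw": -0.7},
    {"tx": -8.7,"ty": 0.2,"tz": 0,"turn": 29.8,"jaw": -0.7},
    {"tx": -8.7,"ty": 0.2,"tz": 0,"turn": 29.8,"jaw": -0.7},
    {"tx": -8.7,"ty": 0.2,"tz": 0,"turn": 29.8,"jaw": -0.7},
    {"tx": -8.7,"ty": 0.2,"tz": 0,"turn": 29.8,"jaw": -0.7},
  ],
)

```text
time_s: 19.15
position: [0.469, 0.0487, 0.2218]
tool_rot: [[0.145, 0.989, 0.011], [0.989, -0.144, -0.012], [-0.01, 0.013, -1.0]]
ft_force: [0.4, 0.2, -1.4]
grip_width: 0.042
```

```bash
python3 - <<'E'
from h import *
a=rk(0,105)
plan([(*a,.10,-7.8)])
E
```

```text
now [0.469  0.0487 0.2218] phi -8.3 F [ 0.4  0.2 -1.4] w 0.042 t 19.15 q6 0.0
t -4.07 4.87 12.29 turn -0.5 rows 3.3
```

Call:
apply_moves(
  motion=[
    {"tx": -2.5,"ty": 3,"tz": 0,"turn": -0.5,"jaw": -0.7},
    {"tx": -4.1,"ty": 4.9,"tz": 2,"turn": -0.5,"jaw": -0.7},
    {"tx": -4.1,"ty": 4.9,"tz": 6,"turn": -0.5,"jaw": -0.7},
    {"tx": -4.1,"ty": 4.9,"tz": 9,"turn": -0.5,"jaw": -0.7},
    {"tx": -4.1,"ty": 4.9,"tz": 12,"turn": -0.5,"jaw": -0.7},
  ],
)

```text
time_s: 19.57
position: [0.5124, 0.0002, 0.1012]
tool_rot: [[0.132, 0.991, 0.01], [0.991, -0.132, -0.012], [-0.01, 0.011, -1.0]]
ft_force: [-0.1, 0.6, -0.9]
grip_width: 0.0421
```

```bash
python3 - <<'E'
from h import *
a=rk(0,105)
plan([(*a,.058,-7.8)])
E
```

```text
now [5.124e-01 2.000e-04 1.012e-01] phi -7.6 F [-0.1  0.6 -0.9] w 0.0421 t 19.5667 q6 -5.0
t 0.03 -0.01 4.32 turn 0.2 rows 1.0
```

Call:
apply_moves(
  motion=[
    {"tx": 0,"ty": 0,"tz": 1.5,"turn": 0,"jaw": -0.7},
    {"tx": 0,"ty": 0,"tz": 3,"turn": 0,"jaw": -0.7},
    {"tx": 0,"ty": 0,"tz": 4,"turn": 0,"jaw": -0.7},
    {"tx": 0,"ty": 0,"tz": 4.4,"turn": 0,"jaw": -0.7},
    {"tx": 0,"ty": 0,"tz": 4.4,"turn": 0,"jaw": -0.7},
  ],
)

```text
time_s: 19.98
position: [0.5124, 0.0002, 0.0565]
tool_rot: [[0.129, 0.992, 0.008], [0.992, -0.129, -0.011], [-0.01, 0.009, -1.0]]
ft_force: [0.9, -0.5, -1.2]
grip_width: 0.042
```

Call:
apply_moves(
  motion=[
    {"tx": 0,"ty": 0,"tz": 0.1,"turn": 0,"jaw": -0.7},
    {"tx": 0,"ty": 0,"tz": 0.2,"turn": 0,"jaw": -0.7},
    {"tx": 0,"ty": 0,"tz": 0.3,"turn": 0,"jaw": -0.7},
    {"tx": 0,"ty": 0,"tz": 0.3,"turn": 0,"jaw": -0.7},
  ],
)

```text
time_s: 20.32
position: [0.5125, 0.0003, 0.0538]
tool_rot: [[0.129, 0.992, 0.008], [0.992, -0.128, -0.011], [-0.01, 0.01, -1.0]]
ft_force: [-0.1, -1.0, 0.3]
grip_width: 0.0425
```

Call:
apply_moves(
  motion=[
    {"tx": 0,"ty": 0,"tz": 0.1,"turn": 0,"jaw": -0.7},
    {"tx": 0,"ty": 0,"tz": 0.1,"turn": 0,"jaw": -0.7},
  ],
)

```text
time_s: 20.48
position: [0.5125, 0.0003, 0.0529]
tool_rot: [[0.128, 0.992, 0.009], [0.992, -0.128, -0.011], [-0.01, 0.01, -1.0]]
ft_force: [0.5, 0.3, 0.2]
grip_width: 0.0424
```

Call:
apply_moves(
  motion=[
    {"tx": 0,"ty": 0,"tz": 0.1,"turn": 0,"jaw": -0.7},
    {"tx": 0,"ty": 0,"tz": 0.1,"turn": 0,"jaw": -0.7},
  ],
)

```text
time_s: 20.65
position: [0.5126, 0.0002, 0.0521]
tool_rot: [[0.128, 0.992, 0.009], [0.992, -0.128, -0.012], [-0.01, 0.011, -1.0]]
ft_force: [-0.3, 0.2, 2.9]
grip_width: 0.0423
```

Call:
apply_moves(
  motion=[
    {"tx": 0,"ty": 0,"tz": 0,"turn": 0,"jaw": 0.05},
    {"tx": 0,"ty": 0,"tz": 0,"turn": 0,"jaw": 0.1},
    {"tx": 0,"ty": 0,"tz": -0.1,"turn": 0,"jaw": 0.2},
    {"tx": 0,"ty": 0,"tz": -0.1,"turn": 0,"jaw": 0.4},
    {"tx": 0,"ty": 0,"tz": -0.1,"turn": 0,"jaw": 0.4},
  ],
)

```text
time_s: 21.07
position: [0.5126, 0.0002, 0.0531]
tool_rot: [[0.128, 0.992, 0.009], [0.992, -0.128, -0.012], [-0.01, 0.011, -1.0]]
ft_force: [0.4, 0.6, 0.7]
grip_width: 0.06
```

Call:
apply_moves(
  motion=[
    {"tx": 0,"ty": 0,"tz": -0.5,"turn": 0,"jaw": 0.4},
    {"tx": 0,"ty": 0,"tz": -2,"turn": 0,"jaw": 0.4},
    {"tx": 0,"ty": 0,"tz": -6,"turn": 0,"jaw": 0.4},
    {"tx": 0,"ty": 0,"tz": -10,"turn": 0,"jaw": 0.27},
    {"tx": 0,"ty": 0,"tz": -14,"turn": 0,"jaw": 0.27},
  ],
)

```text
time_s: 21.48
position: [0.5108, 0.002, 0.1951]
tool_rot: [[0.128, 0.992, 0.008], [0.992, -0.128, -0.011], [-0.01, 0.01, -1.0]]
ft_force: [0.1, -0.1, 0.5]
grip_width: 0.0542
```

```bash
python3 - <<'E'
from h import *
S=rk(198,-145); print(S)
plan([(.57,-.10,.23,-7.8),(*S,.20,-7.8),(*S,.091,-7.8)])
pin=np.array([2,-158.]); W=[np.array([198,-145.])]
for deg,r in((70,190),(60,205),(50,220),(40,235),(30,250),(20,258),(10,260),(4,260),(0,260),(-1,260)):
    t=np.radians(deg); h=18+14.5*np.cos(t)+11*abs(np.sin(t)); c=pin+r*np.array([np.sin(t),np.cos(t)])+h*np.array([np.cos(t),-np.sin(t)])
    W.append(c); print(deg,c.round(),'world',rk(*c).round(3),np.hypot(*rk(*c)).round(3),'tool shift from start tx %.1f ty %.1f'%tuple((c-W[0])[::-1]/10))
im,_=get_image('scene'); save('scene7',im)
E
```

```text
[ 0.67498931 -0.27463012]
now [0.5108 0.002  0.1951] phi -7.4 F [ 0.1 -0.1  0.5] w 0.0542 t 21.4833 q6 -5.0
t -9.39 7.21 -3.33 turn 0.4 rows 2.9
t -15.88 12.77 3.00 turn -0.0 rows 4.9
t 0.00 0.00 10.90 turn -0.0 rows 2.6
70 [ 192. -124.] world [ 0.672 -0.253] 0.718 tool shift from start tx 2.1 ty -0.6
60 [197. -86.] world [ 0.682 -0.216] 0.715 tool shift from start tx 5.9 ty -0.1
50 [194. -44.] world [ 0.684 -0.174] 0.706 tool shift from start tx 10.1 ty -0.4
40 [181.  -1.] world [ 0.677 -0.13 ] 0.69 tool shift from start tx 14.4 ty -1.7
30 [158.  40.] world [ 0.661 -0.085] 0.666 tool shift from start tx 18.5 ty -4.0
20 [123.  72.] world [ 0.631 -0.049] 0.633 tool shift from start tx 21.7 ty -7.5
10 [81. 92.] world [ 0.591 -0.024] 0.592 tool shift from start tx 23.7 ty -11.7
4 [53. 99.] world [ 0.565 -0.013] 0.565 tool shift from start tx 24.4 ty -14.5
0 [ 34. 102.] world [ 0.547 -0.008] 0.547 tool shift from start tx 24.7 ty -16.4
-1 [ 30. 103.] world [ 0.542 -0.007] 0.542 tool shift from start tx 24.8 ty -16.8
```

Move over to the start of the closing push, and check the eggs from above once the arm is clear.

Call:
apply_moves(
  motion=[
    {"tx": -9.4,"ty": 7.2,"tz": -3.5,"turn": 0,"jaw": -1},
    {"tx": -9.4,"ty": 7.2,"tz": -3.5,"turn": 0,"jaw": -1},
    {"tx": -9.4,"ty": 7.2,"tz": -3.5,"turn": 0,"jaw": -1},
    {"tx": -14,"ty": 11,"tz": -3.5,"turn": 0,"jaw": -1},
    {"tx": -17,"ty": 13,"tz": -3.5,"turn": 0,"jaw": -1},
  ],
)

```text
time_s: 21.95
position: [0.6137, -0.1712, 0.2438]
tool_rot: [[0.128, 0.992, 0.024], [0.992, -0.127, -0.015], [-0.012, 0.026, -1.0]]
ft_force: [0.1, 0.7, -0.4]
grip_width: 0.0001
```

Call:
apply_moves(
  motion=[
    {"tx": -3,"ty": 2.5,"tz": 0,"turn": 0,"jaw": -1},
    {"tx": -6,"ty": 5,"tz": 0,"turn": 0,"jaw": -1},
    {"tx": -8.5,"ty": 7,"tz": 0,"turn": 0,"jaw": -1},
    {"tx": -8.5,"ty": 7,"tz": 0,"turn": 0,"jaw": -1},
  ],
)

```text
time_s: 22.28
position: [0.6733, -0.2697, 0.2443]
tool_rot: [[0.132, 0.991, 0.023], [0.991, -0.132, -0.016], [-0.012, 0.025, -1.0]]
ft_force: [1.2, -0.2, -0.4]
grip_width: 0.0002
```

```bash
python3 - <<'E'
from h import *
S=rk(198,-145)
im,_=get_image('scene'); save('scene8',im); im2,_=get_image('top'); save('top5',im2)
save('c9',np.vstack([cv2.resize(im2[100:260,200:460],None,fx=2.2,fy=2.2),cv2.resize(im[190:300,190:450],None,fx=2.2,fy=2.2)]))
plan([(*S,.2,-7.8),(*S,.091,-7.8)])
E
```

```text
now [ 0.6722 -0.2652  0.2454] phi -7.4 F [-0.4  0.6 -0.2] w 0.0002 t 22.3833 q6 -23.0
t -0.85 0.29 4.56 turn 0.4 rows 1.1
t 0.00 0.00 10.90 turn -0.0 rows 2.6
```

View pics/c9.png

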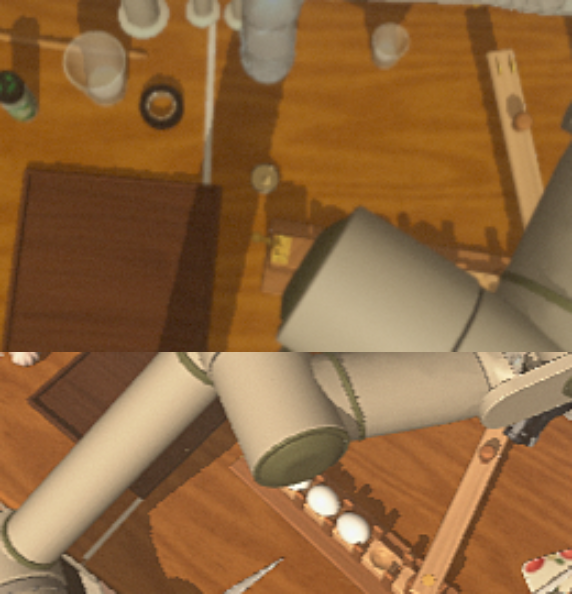

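```bash
python3 - <<'E'
from h import *
for n in('scene7','scene8'):
    im=cv2.imread('pics/%s.png'%n)[...,::-1].copy()
    hsv=cv2.cvtColor(im,cv2.COLOR_RGB2HSV); m=((hsv[...,1]<60)&(hsv[...,2]>150)).astype(np.uint8)
    for k,y in((1,-15),(2,45),(3,105)):
        c=proj('scene',[(*rk(0,y),.045)])[0]; x,yy=c.astype(int); w=m[yy-14:yy+15,x-14:x+15]
        v,u=np.nonzero(w); print(n,k,c.round(1),w.sum(),(u.mean()-14,v.mean()-14,u.min()-14,u.max()-14,v.min()-14,v.max()-14) if len(u) else '')
im=cv2.imread('pics/scene7.png'); x,y=proj('scene',[(*rk(0,60),.045)])[0].astype(int)
cv2.imwrite('pics/c10.png',cv2.resize(im[y-40:y+40,x-50:x+50],None,fx=5,fy=5,interpolation=cv2.INTER_CUBIC))
E
```

```text
scene7 1 [350.1 269.6] 210 (np.float64(-3.5238095238095237), np.float64(-2.5428571428571427), np.int64(-14), np.int64(6), np.int64(-14), np.int64(7))
scene7 2 [336.9 257.7] 277 (np.float64(-0.41877256317689593), np.float64(-0.39711191335740104), np.int64(-14), np.int64(14), np.int64(-14), np.int64(14))
scene7 3 [324. 246.] 226 (np.float64(3.265486725663717), np.float64(3.13274336283186), np.int64(-7), np.int64(14), np.int64(-14), np.int64(14))
scene8 1 [350.1 269.6] 212 (np.float64(-3.4433962264150946), np.float64(-2.481132075471699), np.int64(-14), np.int64(7), np.int64(-14), np.int64(7))
scene8 2 [336.9 257.7] 225 (np.float64(1.92), np.float64(2.097777777777779), np.int64(-14), np.int64(14), np.int64(-9), np.int64(14))
scene8 3 [324. 246.] 107 (np.float64(8.22429906542056), np.float64(8.485981308411215), np.int64(-3), np.int64(14), np.int64(2), np.int64(14))
```

View pics/c10.png

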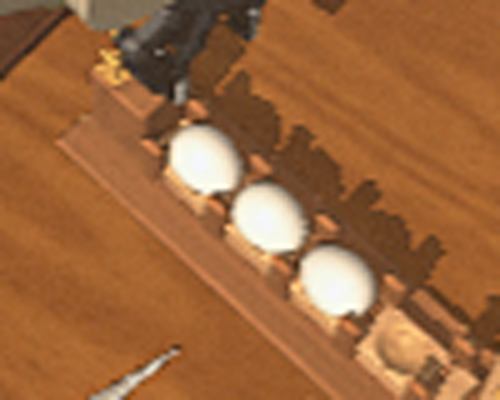

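Call:
apply_moves(
  motion=[
    {"tx": -1,"ty": 0.3,"tz": 3,"turn": 0,"jaw": -1},
    {"tx": -1,"ty": 0.3,"tz": 6.5,"turn": 0,"jaw": -1},
    {"tx": -1,"ty": 0.3,"tz": 10,"turn": 0,"jaw": -1},
    {"tx": -1,"ty": 0.3,"tz": 13.5,"turn": 0,"jaw": -1},
    {"tx": -1,"ty": 0,"tz": 15.4,"turn": 0,"jaw": -1},
  ],
)

```text
time_s: 22.8
position: [0.673, -0.275, 0.0878]
tool_rot: [[0.127, 0.992, 0.018], [0.992, -0.127, -0.011], [-0.009, 0.02, -1.0]]
ft_force: [0.2, -0.9, 0.4]
grip_width: 0.0003
```

```bash
python3 - <<'E'
from h import *
plan([(*rk(*c),.091,None) for c in((192,-124),(197,-86),(194,-44),(181,-1),(158,40),(123,72))])
E
```

```text
now [ 0.673  -0.275   0.0878] phi -7.3 F [ 0.2 -0.9  0.4] w 0.0003 t 22.8 q6 -24.0
t 2.16 -0.38 -0.34 turn -0.0 rows 0.5
t 3.80 0.53 0.00 turn -0.0 rows 0.9
t 4.20 -0.26 0.00 turn -0.0 rows 1.0
t 4.31 -1.26 0.00 turn -0.0 rows 1.1
t 4.12 -2.26 0.00 turn -0.0 rows 1.1
t 3.23 -3.47 0.00 turn -0.0 rows 1.1
```

Call:
apply_moves(
  motion=[
    {"tx": 2,"ty": -0.4,"tz": -0.2,"turn": 0,"jaw": -1},
    {"tx": 4,"ty": 0,"tz": -0.2,"turn": 0,"jaw": -1},
    {"tx": 6,"ty": 0.1,"tz": -0.2,"turn": 0,"jaw": -1},
    {"tx": 8,"ty": 0,"tz": -0.2,"turn": 0,"jaw": -1},
    {"tx": 10.2,"ty": -0.1,"tz": -0.2,"turn": 0,"jaw": -1},
  ],
)

```text
time_s: 23.22
position: [0.6844, -0.1717, 0.0898]
tool_rot: [[0.126, 0.992, 0.018], [0.992, -0.126, -0.012], [-0.009, 0.02, -1.0]]
ft_force: [-2.8, -1.8, 2.5]
grip_width: 0.0001
```

Call:
apply_moves(
  motion=[
    {"tx": 2.1,"ty": -0.6,"tz": 0,"turn": 0,"jaw": -1},
    {"tx": 4.3,"ty": -1.3,"tz": 0,"turn": 0,"jaw": -1},
    {"tx": 6.4,"ty": -2.3,"tz": 0,"turn": 0,"jaw": -1},
    {"tx": 8.4,"ty": -3.5,"tz": 0,"turn": 0,"jaw": -1},
    {"tx": 10.1,"ty": -5.1,"tz": 0,"turn": 0,"jaw": -1},
  ],
)

```text
time_s: 23.63
position: [0.6458, -0.0624, 0.0888]
tool_rot: [[0.124, 0.992, 0.02], [0.992, -0.124, -0.012], [-0.009, 0.021, -1.0]]
ft_force: [0.7, -0.2, -0.1]
grip_width: -0.0001
```

```bash
python3 - <<'E'
from h import *
im,_=get_image('scene'); save('scene9',im)
plan([(*rk(*c),.089,-7.8) for c in((123,72),(81,92),(53,99),(34,102),(30,102))])
E
```

```text
now [ 0.6432 -0.059   0.0886] phi -7.0 F [ 0.9  3.7 -0.2] w -0.0002 t 23.6833 q6 -8.0
t 0.79 -1.41 -0.07 turn 0.8 rows 0.4
t 2.00 -4.20 0.00 turn -0.0 rows 1.1
t 0.70 -2.80 0.00 turn -0.0 rows 0.7
t 0.30 -1.90 0.00 turn -0.0 rows 0.5
t 0.00 -0.40 0.00 turn -0.0 rows 0.1
```

Call:
apply_moves(
  motion=[
    {"tx": 0.8,"ty": -1.4,"tz": 0,"turn": 0,"jaw": -1},
    {"tx": 1.9,"ty": -3.5,"tz": 0,"turn": 0,"jaw": -1},
    {"tx": 2.8,"ty": -5.6,"tz": 0,"turn": 0,"jaw": -1},
    {"tx": 3.2,"ty": -7.1,"tz": 0,"turn": 0,"jaw": -1},
    {"tx": 3.5,"ty": -8.4,"tz": 0,"turn": 0,"jaw": -1},
  ],
)

```text
time_s: 24.1
position: [0.5622, -0.0122, 0.0878]
tool_rot: [[0.12, 0.993, 0.017], [0.993, -0.12, -0.01], [-0.008, 0.018, -1.0]]
ft_force: [1.0, -0.8, 0.3]
grip_width: -0.0001
```

Call:
apply_moves(
  motion=[
    {"tx": 0,"ty": -0.5,"tz": 0,"turn": 0,"jaw": -1},
    {"tx": 0,"ty": -1,"tz": 0,"turn": 0,"jaw": -1},
    {"tx": 0,"ty": -1.4,"tz": 0,"turn": 0,"jaw": -1},
    {"tx": 0,"ty": -1.6,"tz": 0,"turn": 0,"jaw": -1},
  ],
)

```text
time_s: 24.43
position: [0.5462, -0.0102, 0.0878]
tool_rot: [[0.12, 0.993, 0.018], [0.993, -0.12, -0.01], [-0.008, 0.019, -1.0]]
ft_force: [1.8, -0.1, -0.0]
grip_width: 0.0002
```

Call:
apply_moves(
  motion=[
    {"tx": 0,"ty": -0.1,"tz": 0,"turn": 0,"jaw": -1},
    {"tx": 0,"ty": -0.2,"tz": 0,"turn": 0,"jaw": -1},
    {"tx": 0,"ty": -0.3,"tz": 0,"turn": 0,"jaw": -1},
  ],
)

```text
time_s: 24.68
position: [0.544, -0.0102, 0.0879]
tool_rot: [[0.121, 0.993, 0.02], [0.993, -0.12, -0.01], [-0.008, 0.021, -1.0]]
ft_force: [5.7, 0.4, -1.3]
grip_width: -0.0001
```

Call:
apply_moves(
  motion=[
    {"tx": 0,"ty": -0.1,"tz": 0,"turn": 0,"jaw": -1},
    {"tx": 0,"ty": -0.2,"tz": 0,"turn": 0,"jaw": -1},
    {"tx": 0,"ty": -0.2,"tz": 0,"turn": 0,"jaw": -1},
    {"tx": 0,"ty": -0.2,"tz": 0,"turn": 0,"jaw": -1},
  ],
)

```text
time_s: 25.02
position: [0.5439, -0.0102, 0.088]
tool_rot: [[0.121, 0.992, 0.024], [0.993, -0.121, -0.011], [-0.008, 0.025, -1.0]]
ft_force: [8.4, 1.1, -4.0]
grip_width: -0.0002
```

Call:
apply_moves(
  motion=[
    {"tx": 0,"ty": 0.8,"tz": 0,"turn": 0,"jaw": -1},
    {"tx": 0,"ty": 3.5,"tz": 0,"turn": 0,"jaw": -1},
    {"tx": 0,"ty": 3.5,"tz": -4,"turn": 0,"jaw": -1},
    {"tx": 0,"ty": 3.5,"tz": -8,"turn": 0,"jaw": -1},
    {"tx": 0,"ty": 3.5,"tz": -13,"turn": 0,"jaw": -1},
  ],
)

```text
time_s: 25.43
position: [0.5753, -0.0132, 0.2107]
tool_rot: [[0.121, 0.992, 0.02], [0.993, -0.121, -0.01], [-0.007, 0.021, -1.0]]
ft_force: [0.2, -0.7, -0.7]
grip_width: -0.0003
```

```bash
python3 - <<'E'
from h import *
# latch push: rack hinge y=185, tip y~213 z .149
for y in(265,240,200,175,165): print(y,rk(0,y).round(4))
plan([(*rk(90,200),.22,-7.8),(*rk(0,265),.22,-7.8),(*rk(0,265),.155,-7.8)])
E
```

```text
265 [0.5345 0.1584]
240 [0.5311 0.1337]
200 [0.5256 0.094 ]
175 [0.5223 0.0693]
165 [0.5209 0.0594]
now [ 0.5753 -0.0132  0.2107] phi -7.0 F [ 0.2 -0.7 -0.7] w -0.0003 t 25.4333 q6 -6.0
t 9.90 2.79 -0.94 turn 0.8 rows 2.5
t 6.50 -9.00 0.00 turn -0.0 rows 2.7
t 0.00 0.00 6.50 turn -0.0 rows 1.6
```

Call:
apply_moves(
  motion=[
    {"tx": 4,"ty": 1.5,"tz": -1,"turn": 0.8,"jaw": -1},
    {"tx": 8,"ty": 2.8,"tz": -1,"turn": 0.8,"jaw": -1},
    {"tx": 11.9,"ty": 1.5,"tz": -1,"turn": 0.8,"jaw": -1},
    {"tx": 15,"ty": -2,"tz": -1,"turn": 0.8,"jaw": -1},
    {"tx": 16.3,"ty": -5.5,"tz": -1,"turn": 0.8,"jaw": -1},
  ],
)

```text
time_s: 25.85
position: [0.5413, 0.157, 0.2172]
tool_rot: [[0.134, 0.991, 0.019], [0.991, -0.133, -0.01], [-0.007, 0.02, -1.0]]
ft_force: [-0.3, 1.0, -0.4]
grip_width: 0.0001
```

```bash
python3 - <<'E'
from h import *
im,_=get_image('top'); save('top6',im); im2,_=get_image('scene'); save('scene10',im2)
save('c11',np.vstack([cv2.resize(im[150:260,280:470],None,fx=3,fy=3),cv2.resize(im2[200:310,260:450],None,fx=3,fy=2.4)]))
plan([(*rk(0,265),.22,-7.8),(*rk(0,265),.148,-7.8),(*rk(0,181),.148,-7.8)])
E
```

```text
now [0.5367 0.1578 0.2177] phi -7.5 F [ 0.7 -0.9  0. ] w 0.0001 t 25.95 q6 12.0
t 0.03 -0.23 -0.23 turn 0.3 rows 0.1
t 0.00 0.00 7.20 turn -0.0 rows 1.7
t -8.40 0.00 0.00 turn -0.0 rows 2.0
```

View pics/c11.png

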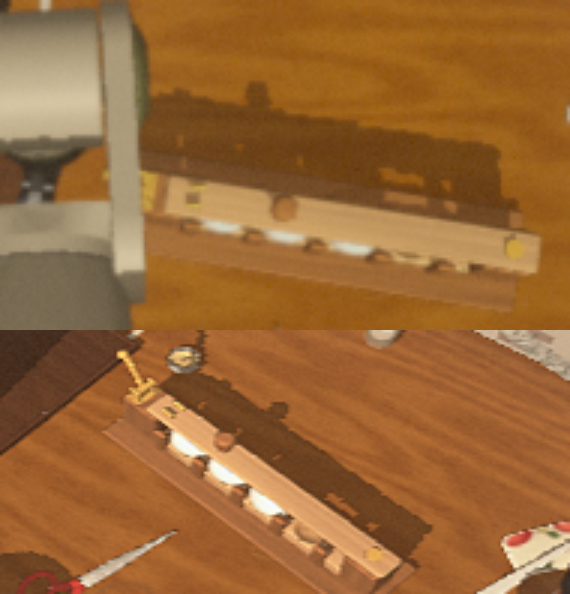

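Call:
apply_moves(
  motion=[
    {"tx": 0,"ty": -0.3,"tz": 2.5,"turn": 0,"jaw": -1},
    {"tx": 0,"ty": -0.3,"tz": 5,"turn": 0,"jaw": -1},
    {"tx": 0,"ty": -0.3,"tz": 6.9,"turn": 0,"jaw": -1},
    {"tx": 0,"ty": -0.3,"tz": 6.9,"turn": 0,"jaw": -1},
  ],
)

```text
time_s: 26.28
position: [0.5332, 0.157, 0.1452]
tool_rot: [[0.13, 0.991, 0.008], [0.991, -0.13, -0.011], [-0.009, 0.009, -1.0]]
ft_force: [-0.6, 0.0, -0.8]
grip_width: -0.0
```

Call:
apply_moves(
  motion=[
    {"tx": -2,"ty": 0,"tz": 0,"turn": 0,"jaw": -1},
    {"tx": -3.5,"ty": 0,"tz": 0,"turn": 0,"jaw": -1},
    {"tx": -5,"ty": 0,"tz": 0,"turn": 0,"jaw": -1},
    {"tx": -6.5,"ty": 0,"tz": 0,"turn": 0,"jaw": -1},
    {"tx": -8.2,"ty": 0,"tz": 0,"turn": 0,"jaw": -1},
  ],
)

```text
time_s: 26.7
position: [0.523, 0.0748, 0.1471]
tool_rot: [[0.131, 0.991, 0.009], [0.991, -0.13, -0.011], [-0.009, 0.011, -1.0]]
ft_force: [0.7, -0.4, -0.2]
grip_width: -0.0001
```

Call:
apply_moves(
  motion=[
    {"tx": 0,"ty": 0,"tz": 0,"turn": 0,"jaw": -1},
    {"tx": 0,"ty": 0,"tz": 0,"turn": 0,"jaw": -1},
    {"tx": 2,"ty": 0,"tz": -3,"turn": 0,"jaw": -1},
    {"tx": 5,"ty": 0,"tz": -6,"turn": 0,"jaw": -1},
    {"tx": 9,"ty": -2,"tz": -8,"turn": 0,"jaw": -1},
  ],
)

```text
time_s: 27.12
position: [0.519, 0.1612, 0.2262]
tool_rot: [[0.133, 0.991, 0.015], [0.991, -0.133, -0.01], [-0.008, 0.016, -1.0]]
ft_force: [0.3, 1.0, -0.5]
grip_width: 0.0003
```

Call:
apply_moves(
  motion=[
    {"tx": 4,"ty": -2,"tz": 0,"turn": 0,"jaw": -1},
    {"tx": 8,"ty": -4,"tz": 0,"turn": 0,"jaw": -1},
    {"tx": 8,"ty": -4,"tz": 0,"turn": 0,"jaw": -1},
  ],
)

```text
time_s: 27.37
position: [0.4876, 0.2515, 0.226]
tool_rot: [[0.128, 0.992, 0.015], [0.992, -0.128, -0.008], [-0.006, 0.016, -1.0]]
ft_force: [0.3, -0.2, -0.2]
grip_width: 0.0004
```

```bash
python3 - <<'E'
from h import *
im,_=get_image('top'); save('top7',im); im2,_=get_image('scene'); save('scene11',im2)
save('c12',np.vstack([cv2.resize(im[170:250,300:470],None,fx=4,fy=3.5,interpolation=cv2.INTER_CUBIC),cv2.resize(im2[205:285,280:450],None,fx=4,fy=3.5,interpolation=cv2.INTER_CUBIC)]))
plan([])
E
```

```text
now [0.4892 0.2481 0.2254] phi -7.4 F [ 0.4 -1.   1.1] w -0.0001 t 27.4667 q6 22.0
```

View pics/c12.png

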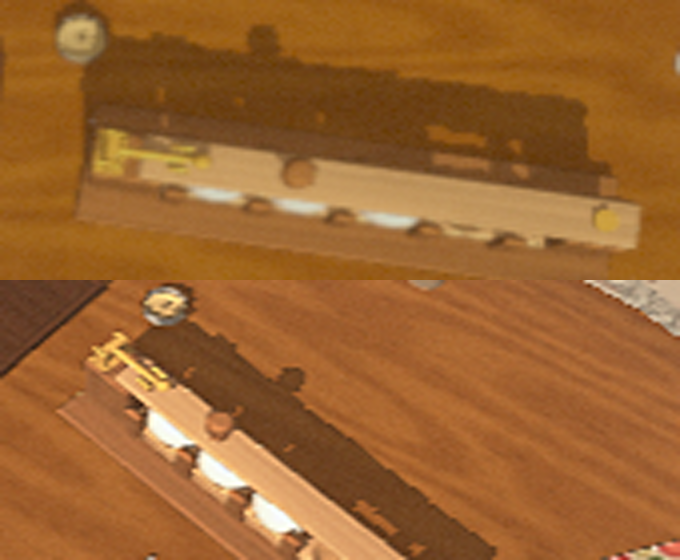

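```bash
python3 - <<'E'
from h import *
c,s=np.cos(np.radians(YAW)),np.sin(np.radians(YAW)); R=np.array([[c,-s],[s,c]])
for n,p in(('top',((204.5)/4+299.6,161/3.5+169.6)),('scene',(161/4+279.6,(384-280)/3.5+204.6))):
    for z in(.099,.11): print(n,z,((ray(n,[p],z)[0,:2]-O)@R*1000).round(1))
E
```

```text
top 0.099 [  1.1 120.6]
top 0.11 [ -0.5 121.4]
scene 0.099 [1.000e-01 1.265e+02]
scene 0.11 [ -4.2 122.4]
```

```bash
python3 -c "
from h import *
print(close_job())"
```

```text
the job is handed in; nothing more can be done
None
```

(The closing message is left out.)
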